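Brush the shards into the tray's well and hang the brush up

TASK

Take the brush by its head, sweep the three terracotta shards along the bamboo tray into its sunken well without touching them with the fingers, and set the brush down on its bristles. Then take it again by the steel ball at the end of its handle, lift it, loosen the grip so that it swings to hang straight down, clamp it again, and hang it by its clip on the bar of the tool rail, ball uppermost. Leave everything else where it stands.

Things in the scene. Friction and masses are not known exactly. Their poses are not given: they have to be found in the camera images.
- tray: Fixed bamboo potting tray, 358 x 186 mm. Origin: on the table, under the work floor; x along it towards its sunken waste well, y across, z up. Flat work floor at z 35 mm, x -115 to +100 mm, open at the -x end. Side rims at y +-85 to +-93 mm run the whole length, up to z 47 mm.
- tray_well (a point): centre of the sunken well's floor, at x 167, z 6 mm of the tray. The well follows the work floor without a step up: 135 mm along the tray, 170 mm across; end wall 47 mm above the table
- brush: Loose wooden bench brush, 203 mm long, 89 mm high, 0.23 to 0.35 kg, lying on its stiff bristles left or right of the tray, handle in the air; it rests stably so. Origin: centre of the bristles' underside; x along the handle to the ball, y across, z up. Bristles 94 x 32 mm, z 0 to 26 mm. Handle: x 38 to 118 mm, 20 mm wide, z 38 to 58 mm, then a neck 12 mm thick to the ball.
- brush_head (a point): centre of the brush's wooden head block, 38 mm above the underside of the bristles, near the centre of mass; axes as the brush. The block is 100 mm along x, 36 mm across (y), z 26 to 50 mm of the brush
- brush_knob (a point): centre of the polished steel ball (24 mm diameter) ending the handle, at x 141, z 44 mm of the brush; axes as the brush. Pinched across (along y) a hard grip (100 N) holds it level. Opening the fingers by tenths of a mm lets it start to turn at 80 to 40 N and hang within a few degrees of plumb at 5 to 15 N; below about 2 N it slips out.
- brush_clip (a point): middle of the inner face of the clip's arm, at x 85, z 65 mm of the brush; axes as the brush. The clip, a bent steel strip 24 mm wide, stands on the handle's +z side: arm at x 85 to 91 mm, tongue slanting from it out towards the head, to x 53 mm. Gap between handle and tongue: 14 mm at the arm, 26 mm at the mouth, which faces the head: with the ball up it drops over a bar from above.
- rail: Fixed grey steel tool rail on two square posts, left or right of the tray on the side where the brush is not. Origin: on the table under the middle of the bar; y along the bar, z up. Posts at y = +-110 mm, 14 mm thick, 196 mm tall; each foot 120 x 30 mm, 6 mm high.
- rail_mid (a point): middle of the top edge of the rail's flat bar, 196 mm above the table; axes as the rail. The bar is 10 mm thick (x), 24 mm high (z 172 to 196 mm), free length 205 mm along y
- shard1: Loose terracotta shard, about 56 x 32 x 14 mm, 35 to 70 g, lying flat on the tray's work floor. Origin: centre of its underside; x along its length.
- shard2: Loose terracotta shard, about 56 x 32 x 14 mm, 35 to 70 g, lying flat on the tray's work floor. Origin: centre of its underside; x along its length.
- shard3: Loose terracotta shard, about 56 x 32 x 14 mm, 35 to 70 g, lying flat on the tray's work floor. Origin: centre of its underside; x along its length.
- mate: Bystander, to be left alone: round glazed terracotta drinking gourd, 88 mm wide, 95 mm tall, a steel straw standing out of it. Origin: centre of its underside.
- flask: Bystander, to be left alone: stainless flask with a black press-button pourer, 92 mm wide, 268 mm tall. Origin: centre of its underside.
- scoop: Bystander, to be left alone: red plastic scoop, 175 mm long, lying flat. Origin: centre of the underside of its bowl.
- pot: Bystander, to be left alone: open terracotta pot, 100 mm wide, 90 mm tall. Origin: centre of its underside.
- jar: Bystander, to be left alone: green glass jar with a wooden cap, 84 mm wide, 130 mm tall. Origin: centre of its underside.
- mug: Bystander, to be left alone: white mug, 80 mm wide, 85 mm tall. Origin: centre of its underside.
- tin: Bystander, to be left alone: round aluminium tin, 70 mm wide, 35 mm tall. Origin: centre of its underside.
Not all that is in view belongs to the job. What is shaped like the brush but turquoise is not meant.

How it is judged (in metres and radians):
On the way, in this order (a step that is already met when the one before it is completed fails the run):
1. all three shards lie in the well while the brush is held (x of shard1 in the frame of tray between 0.102 and 0.237 m and y of shard1 in the frame of tray between -0.085 and 0.085 m and z of each of shard1, shard2, shard3 in the frame of tray below 0.037 m and x of shard2 in the frame of tray between 0.102 and 0.237 m and y of shard2 in the frame of tray between -0.085 and 0.085 m and x of shard3 in the frame of tray between 0.102 and 0.237 m and y of shard3 in the frame of tray between -0.085 and 0.085 m and contact force between brush and the fingers above 1 N), for 0.1 s.
2. the brush has been put down on its bristles and let go (contact force between brush and the fingers below 0.05 N and angle between brush's own z axis and vertical below 0.15 rad and linear speed of brush below 0.03 m/s), for 0.2 s.
3. the brush hangs straight down in the air from the fingers, pinched at its ball (x axis within 15 degrees of vertical, ball more than 0.22 m up, off the rail) (contact force between brush and the fingers above 1 N and angle between brush's own x axis and vertical below 0.26 rad and height (world z) of brush_knob above 0.22 m and distance between the grasp point and brush_knob below 0.03 m and contact force between brush and rail below 0.2 N and angular speed of brush below 1 rad/s), for 0.3 s.
At the end, for the whole second after the job is handed in: All three shards lie in the tray's well, below its work floor. The brush hangs at rest from the rail's bar by its clip, ball up, within 0.4 rad of vertical, the inner face of the clip's arm within 12 mm (across and in height) of the bar's top edge, between the posts (x of shard1 in the frame of tray between 0.102 and 0.237 m and y of shard1 in the frame of tray between -0.085 and 0.085 m and z of each of shard1, shard2, shard3 in the frame of tray below 0.037 m and x of shard2 in the frame of tray between 0.102 and 0.237 m and y of shard2 in the frame of tray between -0.085 and 0.085 m and x of shard3 in the frame of tray between 0.102 and 0.237 m and y of shard3 in the frame of tray between -0.085 and 0.085 m and angle between brush's own x axis and vertical below 0.4 rad and x of brush_clip in the frame of rail_mid between -0.012 and 0.012 m and y of brush_clip in the frame of rail_mid between -0.09 and 0.09 m and z of brush_clip in the frame of rail_mid between -0.012 and 0.012 m and contact force between brush and rail above 0.5 N and linear speed of brush below 0.05 m/s and angular speed of brush below 0.5 rad/s); the robot touches nothing.
It fails at once if the fingers touch a shard (more than 1 N) (contact force between any of shard1, shard2, shard3 and the fingers above 1 N).
It fails at once if a bystander is moved by more than 40 mm or tipped (distance of any of mate, flask, scoop, pot, jar, mug, tin from where it was at the start of the episode above 0.04 m or angle between any of mate, flask, scoop, pot, jar, mug, tin's own z axis and vertical above 0.4 rad).
It also fails if it takes over 72 s, if anything falls off the work surface, if the arm or the gripper's body presses on something with over 40 N, if the wrist force passes 120 N, or if a joint passes its speed limit or range.

ROBOT

A 7-joint arm with a two-finger parallel gripper is mounted at the origin on the work surface. World frame = base frame: x ahead of the robot, y to its left, z up, the work surface at z = 0. Lengths are in mm, angles in rad, forces in N, time in s.
With the tool pointing down it reaches from about 400 to 850 mm from the base axis. Payload 4.4 kg.
Tool frame: the origin (TCP) lies at the very end of the fingers, on their centre line; the grasp point (between the pads) lies 19 mm behind it; z points along the fingers, y is the line along which they close (so a half turn about z gives the same grasp; the last joint's range is limited). The gripper opens to 94 mm and grips with 3 to 60 N. Pads are 16 mm wide; open, the fingers measure 119 mm over their backs; the gripper's body (75 mm by 177 mm) begins 78 mm behind the grasp point.
Start: joints at [-1.366, 0.628, 0.038, 1.517, -0.027, 0.996, -0.02], TCP at [173.851, 626.334, 205.478] pointing down, gripper open.
Joint ranges: [-3.06, 3.06], [-0.37, 2.12], [-1.25, 1.32], [0.18, 2.47], [-1.1, 4.24], [0.23, 1.98], [-2.94, 2.94]. Speed limits (rad/s): [2.57, 2.57, 3.14, 3.14, 3.14, 3.14, 3.14].

INTERFACE

Orientations are given as a 3x3 rotation matrix whose columns are the frame's x, y, z axes.
In Python, from cell import status, cams, workorder, models gives the robot as it stands.
- The arm moves only by the shell command python3 -m inch 'ROWS'. ROWS is a JSON object of lists of equal length, an entry for each row: "offset": the shift along the tool's x, y, z in mm, a list of three; "angular": the turn, a rotation vector about the tool's x, y, z in rad, a list of three; "claw": the closure, from -1 (fully open) to 1 (shut). A call has 1 to 5 rows; each row is the pose to reach, as a shift and turn from the pose commanded when the call began, along the tool's axes at that moment; what a row does not reach only later rows make up. A row lasts 1/12 s, in which the tool goes at most 41.7 mm and 7.16 degrees, less where a joint would pass 70% of its speed; a pose out of reach is approached as far as the arm can. A call with a gripper value outside its range is refused whole. The fingers move at their own pace and stop on an object; the grip force is fixed at half the most. Time passes only in rows, so rows that repeat a pose let the fingers close. It gives the time, the measured TCP pose, the force, the opening and the grip force at its end, in the units of the state.
- status.observe(): the state, without advancing time (a new reading comes with each control period).
- cams.snapshot(name): name is "scene" or "side" or "wrist"; returns a dict with "img" (384x512x3 uint8, red, green, blue), "camera_matrix" (3x3 intrinsics, pixels), "dist" ([k1, k2, p1, p2, k3] as OpenCV has them; the pictures are not rectified), "world_to_cam" (4x4, takes a point from world to camera coordinates). Camera axes: x right, y down, z forward; pixel columns grow to the right and rows downward; lengths in mm; the calibration is good to about 2 mm. A picture is of the moment at which its call begins. There is no depth.
- workorder.finish_job(): hands the job in; it is judged then, once.
Trained networks look in the newest picture that a camera, given by its name, has taken for a name from the list of things; names that differ only in an ending like _2 or _b are one class to them, and where a whole thing is asked for, a point or a joint stands for the part that bears it (a point fixed in the world has none). Each returns a list of dicts, best first, with "conf" (0 to 1); they miss things now and then, are a little off and sometimes report something else, mostly with a low value. They report only what shows in the picture. A call takes as long as a camera call. They do not tell look-alikes from the thing itself.
- models.find_in(camera, thing): "bbox" ([centre column, centre row, width, height] in pixels, round what is visible of it).
The state is a dict: "clock": time; "q": joint angles; "qvel": joint speeds; "joint_efforts": joint torques, N m; "tool_pos": TCP position; "ee_rot": TCP orientation; "wrist_force": force on the tool from outside, world axes, zero at the start; "wrist_torque": the same for the moment, N m; "gripper_width": opening from 0.0 (shut) to 1.0 (fully open); "finger_force": force on a finger pad.
Only numpy, scipy, OpenCV 4.12 (cv2) and the standard library are available. Lean on these libraries where they do the work, as an engineer would, in place of code of your own. Each camera call takes 0.05 s, during which the arm holds its last target. There are 200 camera calls.

## Working session

There is one attempt and no reset: what is moved stays moved. The work goes in short steps, Python scripts to look and compute and a shell command to move; the robot and the scene stay as the last step left them, time stands still between calls to the robot, and variables do not carry over. Pictures are saved under pics/ and viewed, at most 10 in all, crops included, and the job is handed in when it is done.

```bash
ls; mkdir -p pics; cat > h.py <<'E'
import numpy as np, cv2
from cell import status, cams, workorder, models
def snap(n,f=None):
    s=cams.snapshot(n)
    if f: cv2.imwrite('pics/'+f,cv2.cvtColor(s['img'],cv2.COLOR_RGB2BGR))
    return s
def ray(s,uv):
    p=cv2.undistortPoints(np.array([[uv]],float),s['camera_matrix'],np.array(s['dist'],float))[0,0]
    T=np.array(s['world_to_cam']);R=T[:3,:3];c=-R.T@T[:3,3]
    d=R.T@np.array([p[0],p[1],1]);return c,d/np.linalg.norm(d)
def onz(s,uv,z):
    c,d=ray(s,uv);return c+d*(z-c[2])/d[2]
def tri(*o):
    A=np.zeros((3,3));b=np.zeros(3)
    for s,uv in o:
        c,d=ray(s,uv);P=np.eye(3)-np.outer(d,d);A+=P;b+=P@c
    x=np.linalg.solve(A,b)
    return x,[float(np.linalg.norm(np.cross(x-ray(s,uv)[0],ray(s,uv)[1]))) for s,uv in o]
def proj(s,X):
    T=np.array(s['world_to_cam']);r=cv2.Rodrigues(T[:3,:3])[0]
    return cv2.projectPoints(np.array(X,float).reshape(-1,1,3),r,T[:3,3].copy(),np.array(s['camera_matrix'],float),np.array(s['dist'],float))[0].reshape(-1,2)
E
python3 - <<'E'
from h import *
np.set_printoptions(precision=1,suppress=True)
st=status.observe();print({k:np.round(v,3).tolist() for k,v in st.items()})
S={n:snap(n,n+'0.png') for n in('scene','side','wrist')}
im=np.hstack([cv2.imread(f'pics/{n}0.png') for n in('scene','side')]);
for n in S:
    T=np.array(S[n]['world_to_cam']);print(n,'cam at',-T[:3,:3].T@T[:3,3])
    for t in ['brush','brush_head','brush_knob','brush_clip','rail','rail_mid','tray','tray_well','shard1','scoop','tin','mug','pot','jar','flask','mate']:
        print(n,t,[(np.round(d['bbox']).astype(int).tolist(),round(d['conf'],2)) for d in models.find_in(n,t)][:5])
E
```

```text
pics
{'clock': 0.0, 'q': [-1.366, 0.629, 0.038, 1.518, -0.027, 0.996, -0.02], 'qvel': [0.001, 0.0, -0.0, 0.0, 0.001, 0.001, -0.001], 'joint_efforts': [0.0, -54.971, 1.143, -18.664, -0.052, 0.024, 0.0], 'tool_pos': [173.681, 625.673, 204.583], 'ee_rot': [[-0.964, 0.267, -0.0], [0.267, 0.964, -0.002], [-0.0, -0.002, -1.0]], 'wrist_force': [0.045, -0.507, -0.754], 'wrist_torque': [0.024, -0.031, 0.013], 'finger_force': 0.0, 'gripper_width': 1.003}
scene cam at [ 1358.7 -1058.9  1285.4]
scene brush [([172, 217, 34, 41], 0.76), ([206, 255, 58, 21], 0.75)]
scene brush_head [([172, 219, 38, 36], 0.86), ([204, 254, 53, 25], 0.73), ([289, 138, 30, 19], 0.61)]
scene brush_knob [([204, 253, 53, 26], 0.68), ([172, 220, 37, 40], 0.65)]
scene brush_clip [([173, 217, 38, 40], 0.93), ([204, 255, 53, 22], 0.75)]
scene rail [([291, 156, 58, 72], 0.85)]
scene rail_mid [([289, 155, 61, 70], 0.95)]
scene tray [([276, 221, 105, 74], 0.97), ([180, 302, 31, 43], 0.26)]
scene tray_well [([276, 223, 105, 79], 0.88)]
scene shard1 [([264, 207, 11, 11], 0.63), ([270, 216, 10, 14], 0.63)]
scene scoop [([290, 136,
[... 990 characters left out ...]
 0.51)]
side mug [([260, 321, 29, 13], 0.85), ([272, 217, 91, 46], 0.74), ([225, 173, 52, 44], 0.35)]
side pot [([274, 220, 95, 44], 0.37), ([269, 213, 13, 6], 0.33), ([244, 142, 20, 56], 0.25)]
side jar [([320, 295, 26, 34], 0.82)]
side flask [([246, 142, 22, 57], 0.64)]
side mate [([285, 177, 15, 21], 0.71)]
wrist cam at [104.3 644.4 382.8]
wrist brush []
wrist brush_head []
wrist brush_knob [([144, 336, 16, 16], 0.75)]
wrist brush_clip []
wrist rail [([144, 335, 19, 19], 0.65)]
wrist rail_mid [([146, 333, 23, 17], 0.64)]
wrist tray []
wrist tray_well []
wrist shard1 []
wrist scoop [([197, 330, 99, 32], 0.68)]
wrist tin []
wrist mug []
wrist pot []
wrist jar []
wrist flask []
wrist mate []
```

```bash
python3 - <<'E'
import cv2,numpy as np
a=cv2.imread('pics/scene0.png')[100:340,100:380];b=cv2.imread('pics/side0.png')[100:340,150:350]
cv2.imwrite('pics/a1.png',cv2.resize(a,None,fx=2.5,fy=2.5,interpolation=3))
cv2.imwrite('pics/b1.png',cv2.resize(b,None,fx=2.5,fy=2.5,interpolation=3))
E
```

```text
(no output)
```

View pics/a1.png

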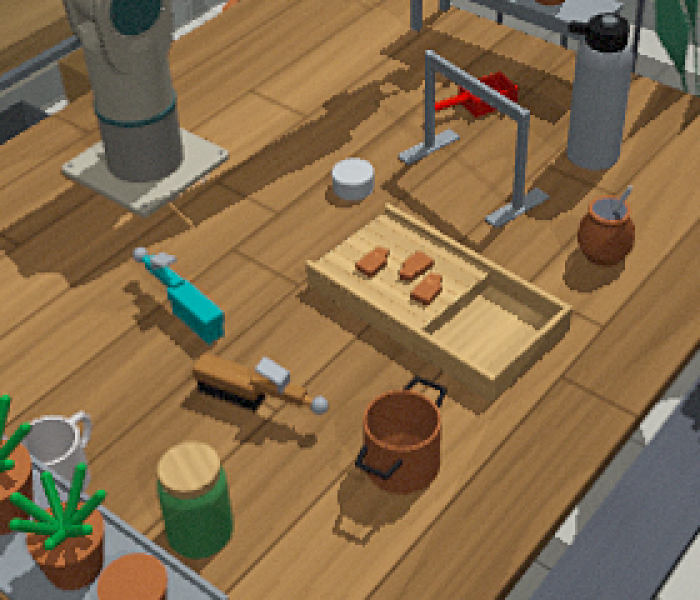

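View pics/b1.png

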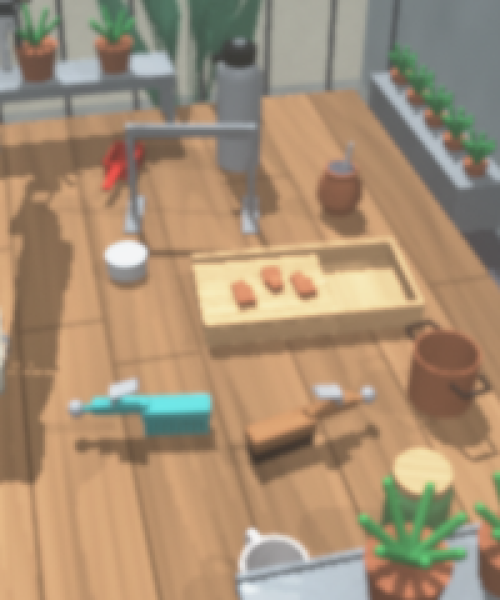

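```bash
python3 - <<'E'
from h import *
np.set_printoptions(precision=1,suppress=True)
A=snap('scene');B=snap('side')
def f(n,a,b):
    x,r=tri((A,(a[0]/2.5+100,a[1]/2.5+100)),(B,(b[0]/2.5+150,b[1]/2.5+100)));print(n,x,np.round(r,1))
f('knob',(319,404),(368,394));f('head',(229,374),(281,430))
f('railL',(429,53),(130,127));f('railR',(526,113),(256,127))
f('tnl',(308,262),(205,325));f('tnr',(494,376),(420,303));f('tfr',(569,308),(396,240));f('tfl',(388,208),(192,256))
f('s1',(372,262),(244,294));f('s2',(415,266),(272,278));f('s3',(427,289),(303,285))
f('jar',(190,462),(421,468));f('potrim',(402,410),(444,352));f('flask',(607,35),(238,50));f('turqknob',(139,255),(75,408))
f('tin',(352,168),(127,250));f('mate',(607,205),(340,170))
E
```

```text
knob [ 617.6 -267.6   45.7] [1.8 1.8]
head [ 478.5 -296.1   36.5] [3.4 3.4]
railL [365.5 328.7 192.2] [3.4 3.4]
railR [585.5 278.8 193. ] [3.1 3.1]
tnl [420.3 -57.8  40.4] [2.7 2.7]
tnr [774.3 -81.9  39.2] [2.6 2.6]
tfr [793.5  82.2  49.6] [4. 4.]
tfl [436.3 122.4  38.5] [0.5 0.5]
s1 [498.3   0.8  41.5] [1.5 1.5]
s2 [554.8  34.1  39.6] [1.5 1.5]
s3 [599.7   2.9  40.9] [1.6 1.6]
jar [ 602.5 -482.4  129.5] [1.9 1.9]
potrim [ 738.  -245.2   88.9] [6.9 6.9]
flask [603.4 486.4 241.5] [3.1 3.1]
turqknob [ 203.  -199.4   43.3] [0.7 0.7]
tin [329.  163.9  41.3] [1.6 1.6]
mate [745.8 265.2  93.2] [6.4 6.4]
```

Scene view: the wooden brush with black bristles is at (192,252), with its ball at (228,262). The rail bar runs (272,121)–(310,145) and the shards sit near (249,205), (266,206) and (271,216). In the side view the ball is at (297,258).
Could be taken for the brush: wood/black at scene (206,255) and turquoise at scene (172,217). The wooden one is right by description, and I'll check it in a wrist crop.

```bash

python3 -m inch '{"offset":[[-20,-16,-110],[-60,-50,-110],[-95,-80,-110],[-130,-108,-110],[-147,-124,-110]],"angular":[[0,0,0],[0,0,0],[0,0,0],[0,0,0],[0,0,0]],"claw":[-1,-1,-1,-1,-1]}'
python3 -m inch '{"offset":[[-147,-124,0],[-147,-124,0],[-147,-124,0],[-147,-124,0],[-147,-124,0]],"angular":[[0,0,0],[0,0,0],[0,0,0],[0,0,0],[0,0,0]],"claw":[-1,-1,-1,-1,-1]}'
python3 -m inch '{"offset":[[-147,-124,0],[-147,-124,0],[-147,-124,0],[-147,-124,0],[-147,-124,0]],"angular":[[0,0,0],[0,0,0],[0,0,0],[0,0,0],[0,0,0]],"claw":[-1,-1,-1,-1,-1]}'
python3 - <<'E'
from h import *
s=status.observe();print(s['tool_pos'],s['ee_rot'],s['q'])
E
```

```text
clock: 3.07
tool_pos: [264.3, 495.4, 311.5]
ee_rot: [[-0.964, 0.266, 0.001], [0.266, 0.964, 0.003], [-0.001, 0.003, -1.0]]
wrist_force: [0.1, 0.0, -1.6]
gripper_width: 1.002
finger_force: 0.0
clock: 3.48
tool_pos: [374.3, 332.7, 310.3]
ee_rot: [[-0.962, 0.272, 0.002], [0.272, 0.962, -0.001], [-0.002, -0.001, -1.0]]
wrist_force: [0.4, -0.4, 0.7]
gripper_width: 0.999
finger_force: 0.0
clock: 3.9
tool_pos: [482.5, 173.6, 310.2]
ee_rot: [[-0.962, 0.272, 0.002], [0.272, 0.962, -0.002], [-0.002, -0.001, -1.0]]
wrist_force: [0.2, -0.5, -0.4]
gripper_width: 1.001
finger_force: 0.0
[482.49558133 173.63175957 310.22162221] [[-0.96228879  0.27202375  0.00183577]
 [ 0.27202111  0.96229001 -0.00156272]
 [-0.00219164 -0.00100442 -0.99999709]] [-0.54614037  0.32248406  0.19712904  1.75021508 -0.06824622  1.07453078
  0.96883327]
```

```bash

python3 -m inch '{"offset":[[-35,-130,0],[-35,-130,0],[-35,-130,0],[-35,-130,0],[-35,-130,0]],"angular":[[0,0,0],[0,0,0],[0,0,0],[0,0,0],[0,0,0]],"claw":[-1,-1,-1,-1,-1]}'
python3 - <<'E'
from h import *
import pickle
w=snap('wrist','wtray.png');pickle.dump(w,open('wtray.pkl','wb'))
E
python3 -m inch '{"offset":[[-25,-150,0],[-25,-150,0],[-25,-150,0],[-25,-150,0],[-25,-150,0]],"angular":[[0,0,-0.2],[0,0,-0.4],[0,0,-0.47],[0,0,-0.47],[0,0,-0.47]],"claw":[-1,-1,-1,-1,-1]}'
python3 -m inch '{"offset":[[0,-150,0],[0,-150,0],[0,-150,0],[0,-150,0],[0,-150,0]],"angular":[[0,0,0],[0,0,0],[0,0,0],[0,0,0],[0,0,0]],"claw":[-1,-1,-1,-1,-1]}'
python3 - <<'E'
from h import *
import pickle
w=snap('wrist','wbr.png');pickle.dump(w,open('wbr.pkl','wb'))
E
```

```text
clock: 4.32
tool_pos: [479.2, 39.8, 310.2]
ee_rot: [[-0.962, 0.274, 0.001], [0.274, 0.962, -0.001], [-0.001, -0.001, -1.0]]
wrist_force: [-0.2, 0.2, -1.0]
gripper_width: 1.001
finger_force: 0.0
clock: 4.78
tool_pos: [462.9, -111.6, 310.0]
ee_rot: [[-0.98, -0.199, 0.001], [-0.199, 0.98, -0.002], [-0.0, -0.003, -1.0]]
wrist_force: [0.6, -1.1, 0.7]
gripper_width: 1.006
finger_force: 0.0
clock: 5.2
tool_pos: [494.2, -258.6, 309.3]
ee_rot: [[-0.981, -0.194, 0.0], [-0.194, 0.981, -0.003], [0.0, -0.003, -1.0]]
wrist_force: [0.1, -0.2, 0.4]
gripper_width: 1.004
finger_force: 0.0
```

View pics/wtray.png

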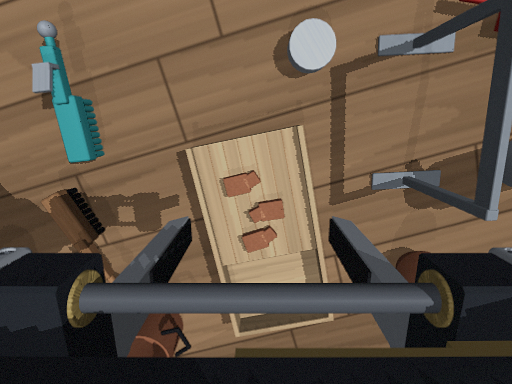

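View pics/wbr.png

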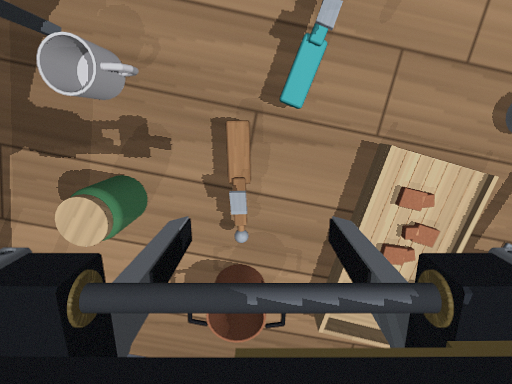

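wbr picture: the wooden brush's head is at (239,150), clip at (238,203) and ball at (241,237), with the turquoise look-alike at (305,70), so the choice is confirmed. wtray picture: the tray's open corners are at (188,150) and (302,127), its well-end corners at (237,336) and (334,319), and the shards at (240,184), (266,211) and (258,239).

```bash
python3 - <<'E'
from h import *
import pickle
np.set_printoptions(precision=1,suppress=True)
W=pickle.load(open('wtray.pkl','rb'));V=pickle.load(open('wbr.pkl','rb'));A=snap('scene');B=snap('side')
for n,p,z in [('ol',(188,150),47),('or',(303,127),47),('wl',(237,336),47),('wr',(334,319),47),('eL',(222,266),35),('eR',(318,250),35),('s1',(240,184),49),('s2',(266,211),49),('s3',(258,239),49),('railfar',(497,5),196),('railnear',(491,214),196)]: print(n,onz(W,p,z))
for n,p,z in [('headend',(238.5,121),50),('head',(239,150),50),('knob',(241.5,237),44)]: print(n,onz(V,p,z))
# knob by 3 views
k=[(A,(227.6,261.6)),(B,(297.2,257.6)),(V,(241.5,237))];print('knob3',tri(*k),tri(k[0],k[2]),tri(k[1],k[2]))
r=[(A,(310.4,145.2)),(B,(252.4,150.8)),(W,(491,214))];print('railR3',tri(*r));
r=[(A,(271.6,121.2)),(B,(202,150.8)),(W,(497,5))];print('railL3',tri(*r))
im=cv2.imread('pics/wbr.png')[110:250,215:265];hsv=cv2.cvtColor(im,cv2.COLOR_BGR2HSV)
cv2.imwrite('pics/c.png',cv2.resize(np.hstack([im,cv2.imread('pics/wtray.png')[110:250,180:320]]),None,fx=4,fy=4,interpolation=3))
E
```

```text
ol [422.6 -62.2  47. ]
or [437.8 119.4  47. ]
wl [776.1 -90.4  47. ]
wr [789.3  92.9  47. ]
eL [635.2 -76.3  35. ]
eR [651.7  96.5  35. ]
s1 [496.8   0.6  49. ]
s2 [552.2  28.5  49. ]
s3 [596.5   2.1  49. ]
railfar [370.2 298.  196. ]
railnear [576.  276.9 196. ]
headend [ 430.9 -306.    50. ]
head [ 473.8 -297.6   50. ]
knob [ 618.8 -267.6   44. ]
knob3 (array([ 617.8, -267.7,   45.9]), [1.8192548320254283, 1.8623981334739415, 0.23845682171859572]) (array([ 617.5, -267.2,   47.7]), [0.5215015935841424, 0.5215015935840541]) (array([ 618.9, -267.6,   43.2]), [0.2860691059718804, 0.28606910597187757])
railR3 (array([583.5, 282.9, 189.3]), [3.3858635489118716, 4.40064923823092, 3.2112164857241905])
railL3 (array([368.8, 311.6, 197. ]), [10.877257960711361, 4.338993489853141, 11.177122637866544])
```

View pics/c.png

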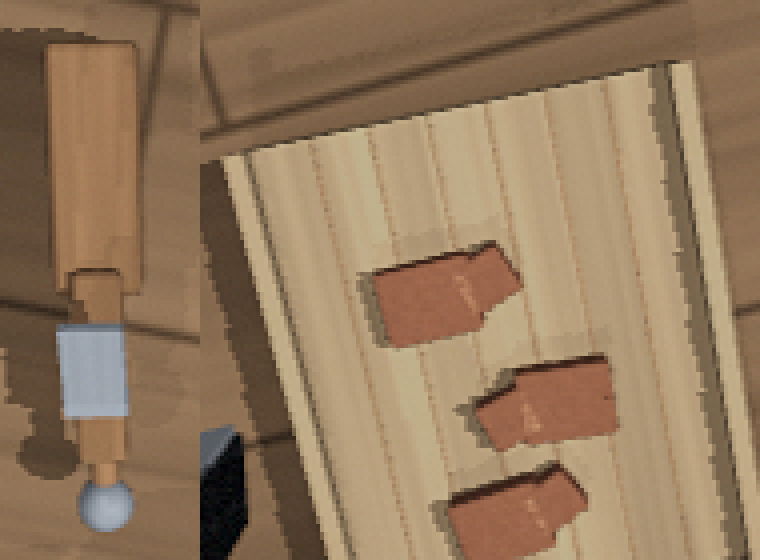

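```bash

python3 -m inch '{"offset":[[21.7,-33.8,10],[21.7,-33.8,50],[21.7,-33.8,90],[21.7,-33.8,130],[21.7,-33.8,170]],"angular":[[0,0,-0.006],[0,0,-0.006],[0,0,-0.006],[0,0,-0.006],[0,0,-0.006]],"claw":[-1,-1,-1,-1,-1]}'
python3 -m inch '{"offset":[[0,0,20],[0,0,40],[0,0,50],[0,0,50],[0,0,50]],"angular":[[0,0,0],[0,0,0],[0,0,0],[0,0,0],[0,0,0]],"claw":[-1,-1,-1,-1,-1]}'
python3 - <<'E'
from h import *
import pickle
s=snap('scene','g.png');t=snap('side','g2.png')
cv2.imwrite('pics/g3.png',cv2.resize(np.hstack([cv2.imread('pics/g.png')[180:320,130:280],cv2.imread('pics/g2.png')[180:320,200:350]]),None,fx=2.6,fy=2.6,interpolation=3))
print(status.observe()['tool_pos'])
E
```

```text
clock: 5.77
tool_pos: [479.6, -288.7, 138.8]
ee_rot: [[-0.978, -0.208, 0.002], [-0.208, 0.978, 0.001], [-0.002, 0.001, -1.0]]
wrist_force: [0.5, -0.6, 0.1]
gripper_width: 1.002
finger_force: 0.0
clock: 6.18
tool_pos: [479.1, -290.6, 90.2]
ee_rot: [[-0.979, -0.206, 0.0], [-0.206, 0.979, 0.001], [-0.001, 0.001, -1.0]]
wrist_force: [1.0, -0.4, 0.7]
gripper_width: 1.001
finger_force: 0.0
[ 479.5526777  -291.81450702   91.23100461]
```

View pics/g3.png

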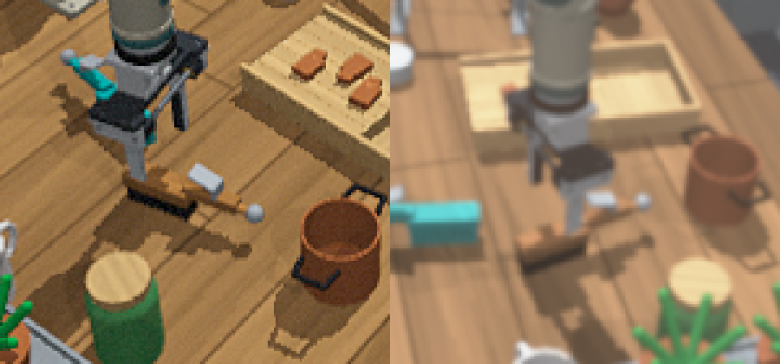

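Aligned over the wooden head (scene pixel ~(190,250)), with the fingers either side. I'll shift 4 mm, go down and close.

```bash

python3 -m inch '{"offset":[[0,-4,20],[0,-4,45],[0,-4,64],[0,-4,64],[0,-4,64]],"angular":[[0,0,0],[0,0,0],[0,0,0],[0,0,0],[0,0,0]],"claw":[-1,-1,-1,-1,-1]}'
python3 -m inch '{"offset":[[0,0,0],[0,0,0],[0,0,0],[0,0,0],[0,0,0]],"angular":[[0,0,0],[0,0,0],[0,0,0],[0,0,0],[0,0,0]],"claw":[0,0.3,1,1,1]}'
python3 -m inch '{"offset":[[0,0,0],[0,0,0],[0,0,0],[0,0,0],[0,0,0]],"angular":[[0,0,0],[0,0,0],[0,0,0],[0,0,0],[0,0,0]],"claw":[1,1,1,1,1]}'
```

```text
clock: 6.7
tool_pos: [479.3, -296.0, 26.4]
ee_rot: [[-0.979, -0.204, 0.0], [-0.204, 0.979, 0.0], [-0.0, -0.0, -1.0]]
wrist_force: [-0.6, -0.2, 0.5]
gripper_width: 0.997
finger_force: 0.0
clock: 7.12
tool_pos: [479.5, -296.1, 26.5]
ee_rot: [[-0.979, -0.204, 0.001], [-0.204, 0.979, -0.0], [-0.001, -0.001, -1.0]]
wrist_force: [-0.0, -0.8, -0.3]
gripper_width: 0.682
finger_force: 0.0
clock: 7.53
tool_pos: [479.0, -296.2, 25.8]
ee_rot: [[-0.979, -0.204, 0.0], [-0.204, 0.979, -0.0], [0.0, -0.0, -1.0]]
wrist_force: [0.5, -0.6, -0.3]
gripper_width: 0.383
finger_force: 30.0
```

```bash

python3 -m inch '{"offset":[[0,0,-10],[0,0,-40],[0,0,-75],[0,0,-105],[0,0,-120]],"angular":[[0,0,0],[0,0,0],[0,0,0],[0,0,0],[0,0,0]],"claw":[1,1,1,1,1]}'
python3 -m inch '{"offset":[[5,30,0],[10,65,0],[16,100,0],[22,135,0],[28,169,0]],"angular":[[0,0,0.12],[0,0,0.24],[0,0,0.36],[0,0,0.48],[0,0,0.60]],"claw":[1,1,1,1,1]}'
python3 -m inch '{"offset":[[9,20,0],[18,40,0],[26,60,0],[35,80,0],[44,101,0]],"angular":[[0,0,0.12],[0,0,0.24],[0,0,0.36],[0,0,0.48],[0,0,0.60]],"claw":[1,1,1,1,1]}'
python3 -m inch '{"offset":[[8,5,0],[17,10,0],[25,15,0],[34,20,0],[42,25,0]],"angular":[[0,0,0.12],[0,0,0.24],[0,0,0.36],[0,0,0.48],[0,0,0.60]],"claw":[1,1,1,1,1]}'
python3 -m inch '{"offset":[[0,0,0],[0,0,0],[0,0,0],[0,0,0],[0,0,0]],"angular":[[0,0,0.05],[0,0,0.056],[0,0,0.056],[0,0,0.056],[0,0,0.056]],"claw":[1,1,1,1,1]}'
```

```text
clock: 7.95
tool_pos: [480.1, -296.7, 149.7]
ee_rot: [[-0.979, -0.203, 0.004], [-0.204, 0.979, -0.002], [-0.003, -0.003, -1.0]]
wrist_force: [0.8, -0.4, -2.6]
gripper_width: 0.382
finger_force: 30.0
clock: 8.37
tool_pos: [415.9, -134.3, 146.2]
ee_rot: [[-0.921, 0.391, -0.0], [0.391, 0.921, 0.001], [0.001, 0.001, -1.0]]
wrist_force: [0.0, 0.1, -3.2]
gripper_width: 0.381
finger_force: 30.0
clock: 8.78
tool_pos: [415.0, -24.6, 146.3]
ee_rot: [[-0.54, 0.842, 0.0], [0.842, 0.54, 0.001], [0.001, 0.001, -1.0]]
wrist_force: [0.8, -0.4, -2.9]
gripper_width: 0.38
finger_force: 30.0
clock: 9.2
tool_pos: [413.1, 24.1, 146.2]
ee_rot: [[0.029, 1.0, -0.0], [1.0, -0.029, 0.002], [0.002, -0.0, -1.0]]
wrist_force: [-0.4, 0.6, -2.1]
gripper_width: 0.382
finger_force: 30.0
clock: 9.62
tool_pos: [413.5, 22.7, 146.0]
ee_rot: [[0.08, 0.997, 0.0], [0.997, -0.08, 0.001], [0.001, 0.0, -1.0]]
wrist_force: [0.3, 0.2, -2.4]
gripper_width: 0.379
finger_force: 30.0
```

```bash

python3 -m inch '{"offset":[[1,0,20],[1,0,45],[1,0,65],[1,0,80],[1,0,80]],"angular":[[0,0,0],[0,0,0],[0,0,0],[0,0,0],[0,0,0]],"claw":[1,1,1,1,1]}'
python3 - <<'E'
from h import *
s=snap('scene','d.png');t=snap('side','d2.png')
cv2.imwrite('pics/d3.png',cv2.resize(np.hstack([cv2.imread('pics/d.png')[160:300,200:350],cv2.imread('pics/d2.png')[160:300,200:350]]),None,fx=2.6,fy=2.6,interpolation=3))
print(status.observe()['tool_pos'])
E
```

```text
clock: 10.03
tool_pos: [412.2, 23.6, 64.1]
ee_rot: [[0.08, 0.997, -0.004], [0.997, -0.08, 0.0], [0.0, -0.004, -1.0]]
wrist_force: [-0.3, 0.5, -2.3]
gripper_width: 0.381
finger_force: 30.0
[413.60765672  23.32100125  65.9453996 ]
```

View pics/d3.png

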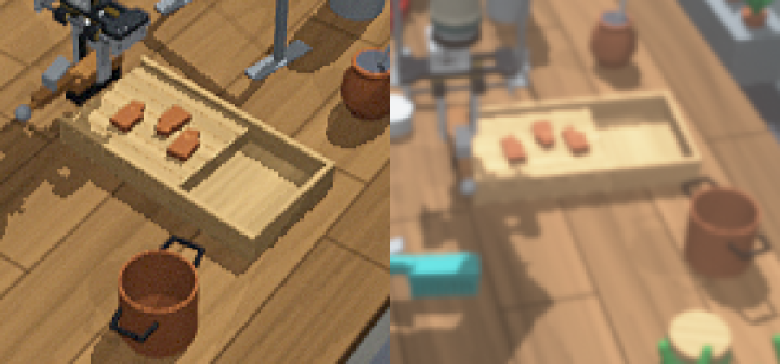

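Brush is level at the open end of the tray (scene pixel ~(235,190)), ball towards -y, shards ahead of it. I'll sweep slowly.

```bash

python3 -m inch '{"offset":[[0,6,2],[0,14,2],[0,22,2],[0,31,2],[0,40,2]],"angular":[[0,0,0],[0,0,0],[0,0,0],[0,0,0],[0,0,0]],"claw":[1,1,1,1,1]}'
python3 -m inch '{"offset":[[0,8,0],[0,16,0],[0,24,0],[0,32,0],[0,40,0]],"angular":[[0,0,0],[0,0,0],[0,0,0],[0,0,0],[0,0,0]],"claw":[1,1,1,1,1]}'
python3 -m inch '{"offset":[[0,8,0],[0,16,0],[0,24,0],[0,32,0],[0,40,0]],"angular":[[0,0,0],[0,0,0],[0,0,0],[0,0,0],[0,0,0]],"claw":[1,1,1,1,1]}'
python3 -m inch '{"offset":[[0,8,0],[0,16,0],[0,24,0],[0,32,0],[0,40,0]],"angular":[[0,0,0],[0,0,0],[0,0,0],[0,0,0],[0,0,0]],"claw":[1,1,1,1,1]}'
python3 - <<'E'
from h import *
s=snap('scene','e.png');t=snap('side','e2.png')
cv2.imwrite('pics/e3.png',cv2.resize(np.hstack([cv2.imread('pics/e.png')[160:300,200:350],cv2.imread('pics/e2.png')[160:300,200:350]]),None,fx=2.6,fy=2.6,interpolation=3))
print(status.observe()['tool_pos'])
E
```

```text
clock: 10.55
tool_pos: [455.2, 20.7, 64.2]
ee_rot: [[0.079, 0.997, 0.001], [0.997, -0.079, -0.0], [-0.0, 0.001, -1.0]]
wrist_force: [0.8, 0.0, -2.0]
gripper_width: 0.379
finger_force: 30.0
clock: 10.97
tool_pos: [493.9, 17.4, 63.7]
ee_rot: [[0.08, 0.997, -0.001], [0.997, -0.08, 0.0], [-0.0, -0.001, -1.0]]
wrist_force: [0.1, -0.5, -2.9]
gripper_width: 0.38
finger_force: 30.0
clock: 11.38
tool_pos: [533.9, 14.2, 63.7]
ee_rot: [[0.08, 0.997, -0.0], [0.997, -0.08, 0.0], [0.0, -0.0, -1.0]]
wrist_force: [-1.3, -0.0, -3.1]
gripper_width: 0.379
finger_force: 30.0
clock: 11.8
tool_pos: [573.9, 11.0, 63.7]
ee_rot: [[0.08, 0.997, -0.0], [0.997, -0.08, -0.0], [-0.0, -0.0, -1.0]]
wrist_force: [-0.4, 0.6, -2.1]
gripper_width: 0.38
finger_force: 30.0
[575.16950733  10.70513341  63.88222405]
```

View pics/e3.png

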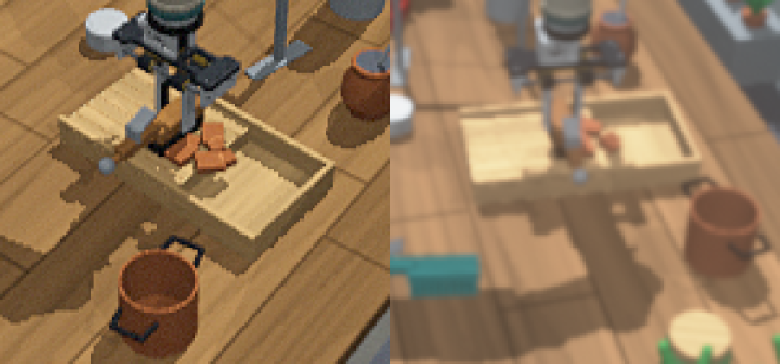

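All three shards are ahead of the bristles, around scene pixel (277,218). Continuing over the edge, then checking by colour measurement.

```bash

python3 -m inch '{"offset":[[0,7,0],[0,14,0],[0,21,0],[0,28,0],[0,35,0]],"angular":[[0,0,0],[0,0,0],[0,0,0],[0,0,0],[0,0,0]],"claw":[1,1,1,1,1]}'
python3 -m inch '{"offset":[[0,6,0],[0,12,0],[0,18,0],[0,24,0],[0,30,0]],"angular":[[0,0,0],[0,0,0],[0,0,0],[0,0,0],[0,0,0]],"claw":[1,1,1,1,1]}'
python3 -m inch '{"offset":[[0,5,0],[0,10,0],[0,15,0],[0,20,0],[0,20,0]],"angular":[[0,0,0],[0,0,0],[0,0,0],[0,0,0],[0,0,0]],"claw":[1,1,1,1,1]}'
cat > sh.py <<'E'
from h import *
def shards(n):
    s=snap(n,n+'_s.png');h=cv2.cvtColor(s['img'],cv2.COLOR_RGB2HSV)
    m=((h[...,0]<12)&(h[...,1]>110)&(h[...,2]>70)).astype(np.uint8)
    k,l,st,c=cv2.connectedComponentsWithStats(m)
    O=np.array([542.7,20.1]);R=np.array([[.9968,-.08],[.08,.9968]])
    for i in range(1,k):
        if st[i,4]<8: continue
        t=[(R@(onz(s,c[i],z)[:2]-O)).round(0) for z in (20,49)]
        if abs(t[0][0])<300 and abs(t[0][1])<130: print(n,c[i].round(),st[i].tolist(),'tray@z20',t[0],'@z49',t[1])
E
python3 - <<'E'
from sh import *
shards('scene');shards('side')
for n in('scene','side'): print([(np.round(d['bbox']).tolist(),round(d['conf'],2)) for d in models.find_in(n,'shard1')])
E
```

```text
clock: 12.32
tool_pos: [608.7, 8.2, 63.8]
ee_rot: [[0.08, 0.997, -0.0], [0.997, -0.08, 0.0], [0.0, -0.0, -1.0]]
wrist_force: [-0.6, -0.2, -1.2]
gripper_width: 0.379
finger_force: 30.0
clock: 12.73
tool_pos: [638.6, 5.8, 63.8]
ee_rot: [[0.08, 0.997, 0.0], [0.997, -0.08, -0.0], [-0.0, 0.0, -1.0]]
wrist_force: [-1.6, 1.3, -1.6]
gripper_width: 0.382
finger_force: 30.0
clock: 13.15
tool_pos: [659.1, 4.0, 63.8]
ee_rot: [[0.08, 0.997, 0.001], [0.997, -0.08, -0.0], [-0.0, 0.001, -1.0]]
wrist_force: [0.9, 0.3, -1.2]
gripper_width: 0.379
finger_force: 30.0
scene [297. 226.] [290, 220, 16, 10, 42] tray@z20 [151.  26.] @z49 [168.   2.]
scene [283. 234.] [274, 227, 20, 15, 95] tray@z20 [138. -36.] @z49 [156. -58.]
side [295. 219.] [293, 216, 4, 6, 13] tray@z20 [156. -34.] @z49 [144. -68.]
side [286. 220.] [284, 219, 5, 3, 10] tray@z20 [118. -40.] @z49 [108. -74.]
[([282.0, 228.0, 7.0, 9.0], 0.6), ([286.0, 236.0, 15.0, 13.0], 0.54), ([296.0, 227.0, 17.0, 14.0], 0.5)]
[([290.0, 211.0, 17.0, 34.0], 0.66)]
```

```bash

python3 -m inch '{"offset":[[0,0,-15],[0,0,-40],[0,-30,-60],[0,-65,-70],[0,-95,-70]],"angular":[[0,0,0],[0,0,0],[0,0,0],[0,0,0],[0,0,0]],"claw":[1,1,1,1,1]}'
python3 -m inch '{"offset":[[0,-30,0],[0,-60,0],[0,-60,0],[0,-60,0],[0,-60,0]],"angular":[[0,0,0],[0,0,0],[0,0,0],[0,0,0],[0,0,0]],"claw":[1,1,1,1,1]}'
python3 - <<'E'
from sh import *
shards('scene');shards('side')
for n in('scene','side'): print([(np.round(d['bbox']).tolist(),round(d['conf'],2)) for d in models.find_in(n,'shard1')])
cv2.imwrite('pics/f3.png',cv2.resize(np.hstack([cv2.imread('pics/scene_s.png')[170:290,220:350],cv2.imread('pics/side_s.png')[170:290,220:350]]),None,fx=3,fy=3,interpolation=3))
E
```

```text
clock: 13.77
tool_pos: [563.0, 11.1, 137.1]
ee_rot: [[0.081, 0.997, 0.004], [0.997, -0.081, 0.0], [0.001, 0.004, -1.0]]
wrist_force: [0.1, 0.1, -2.1]
gripper_width: 0.38
finger_force: 30.0
clock: 14.18
tool_pos: [504.7, 16.7, 135.0]
ee_rot: [[0.08, 0.997, 0.003], [0.997, -0.08, 0.0], [0.001, 0.003, -1.0]]
wrist_force: [0.2, -1.0, -2.6]
gripper_width: 0.382
finger_force: 30.0
scene [294. 226.] [290, 221, 10, 9, 23] tray@z20 [144.  19.] @z49 [161.  -4.]
scene [303. 227.] [301, 225, 5, 5, 11] tray@z20 [171.  36.] @z49 [187.  12.]
scene [283. 236.] [274, 228, 20, 14, 46] tray@z20 [143. -44.] @z49 [160. -66.]
scene [284. 230.] [281, 228, 6, 5, 11] tray@z20 [130. -21.] @z49 [147. -44.]
side [288. 214.] [283, 207, 13, 16, 129] tray@z20 [136.  -1.] @z49 [125. -36.]
[([282.0, 228.0, 10.0, 12.0], 0.59), ([296.0, 228.0, 10.0, 9.0], 0.53)]
[([285.0, 219.0, 5.0, 10.0], 0.6), ([291.0, 221.0, 6.0, 8.0], 0.43), ([290.0, 212.0, 12.0, 13.0], 0.4)]
```

View pics/f3.png

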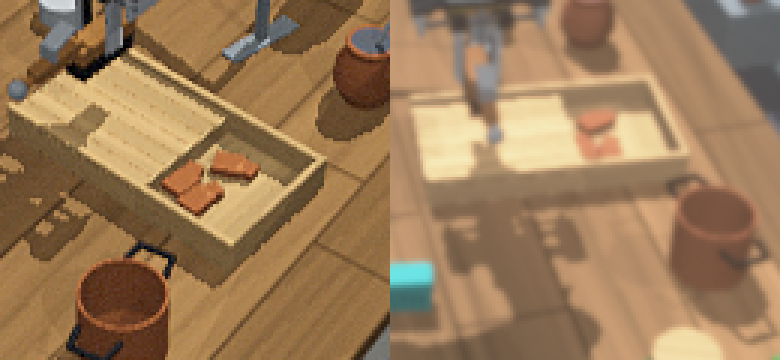

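All three shards lie in the well (scene pixels ~(281,229), (287,236) and (298,225)). I'll set the brush down on the cleared work floor.

```bash

python3 -m inch '{"offset":[[0,0,15],[0,0,35],[0,0,55],[0,0,66],[0,0,70]],"angular":[[0,0,0],[0,0,0],[0,0,0],[0,0,0],[0,0,0]],"claw":[1,1,1,1,1]}'
python3 -m inch '{"offset":[[0,0,1],[0,0,2],[0,0,3],[0,0,3],[0,0,3]],"angular":[[0,0,0],[0,0,0],[0,0,0],[0,0,0],[0,0,0]],"claw":[1,1,1,1,1]}'
python3 -m inch '{"offset":[[0,0,1],[0,0,1],[0,0,1],[0,0,1],[0,0,1]],"angular":[[0,0,0],[0,0,0],[0,0,0],[0,0,0],[0,0,0]],"claw":[1,1,1,1,1]}'
```

```text
clock: 14.8
tool_pos: [502.7, 16.5, 62.1]
ee_rot: [[0.08, 0.997, -0.003], [0.997, -0.08, -0.0], [-0.001, -0.003, -1.0]]
wrist_force: [-0.3, -0.0, -1.8]
gripper_width: 0.383
finger_force: 30.0
clock: 15.22
tool_pos: [503.8, 16.7, 61.4]
ee_rot: [[0.08, 0.997, 0.001], [0.997, -0.08, 0.0], [0.0, 0.001, -1.0]]
wrist_force: [-0.2, 0.4, -3.3]
gripper_width: 0.379
finger_force: 30.0
clock: 15.63
tool_pos: [503.8, 16.8, 60.7]
ee_rot: [[0.08, 0.997, 0.001], [0.997, -0.08, 0.001], [0.001, 0.001, -1.0]]
wrist_force: [-0.6, -0.3, 4.8]
gripper_width: 0.38
finger_force: 30.0
```

```bash

python3 -m inch '{"offset":[[0,0,0],[0,0,0],[0,0,0],[0,0,0],[0,0,0]],"angular":[[0,0,0],[0,0,0],[0,0,0],[0,0,0],[0,0,0]],"claw":[0,-0.5,-0.7,-0.7,-0.7]}'
python3 -m inch '{"offset":[[0,0,0],[0,0,-20],[0,0,-55],[0,0,-95],[0,0,-135]],"angular":[[0,0,0],[0,0,0],[0,0,0],[0,0,0],[0,0,0]],"claw":[-0.7,-0.7,-0.7,-0.7,-0.7]}'
python3 -m inch '{"offset":[[-40,0,-40],[-80,0,-60],[-80,0,-60],[-80,0,-60],[-80,0,-60]],"angular":[[0,0,0],[0,0,0],[0,0,0],[0,0,0],[0,0,0]],"claw":[-1,-1,-1,-1,-1]}'
python3 - <<'E'
from sh import *
np.set_printoptions(precision=1,suppress=True)
import pickle
s=status.observe();print(s['tool_pos'],s['q'])
P={}
for n in('scene','side','wrist'):
    P[n]=snap(n,n+'_k.png'); 
    print(n,proj(P[n],[493,-124,79]),[(np.round(d['bbox'],1).tolist(),round(d['conf'],2)) for d in models.find_in(n,'brush_knob')])
    h=cv2.cvtColor(P[n]['img'],cv2.COLOR_RGB2HSV);u,v=proj(P[n],[493,-124,79])[0].astype(int)
    w=18 if n=='wrist' else 10
    m=((h[...,1]<70)&(h[...,2]>110)).astype(np.uint8);m2=np.zeros_like(m);m2[max(v-w,0):v+w,u-w:u+w]=m[max(v-w,0):v+w,u-w:u+w]
    k,l,st,c=cv2.connectedComponentsWithStats(m2)
    for i in range(1,k):
        if st[i,4]>5: print('  ',c[i],st[i].tolist())
pickle.dump(P,open('k.pkl','wb'))
E
```

```text
clock: 16.05
tool_pos: [503.3, 16.6, 59.8]
ee_rot: [[0.08, 0.997, -0.0], [0.997, -0.08, -0.0], [-0.0, -0.0, -1.0]]
wrist_force: [0.2, -0.2, -0.7]
gripper_width: 0.7
finger_force: 0.0
clock: 16.47
tool_pos: [502.4, 16.3, 195.9]
ee_rot: [[0.081, 0.997, -0.002], [0.997, -0.081, -0.001], [-0.001, -0.002, -1.0]]
wrist_force: [1.8, 0.6, 0.2]
gripper_width: 0.847
finger_force: 0.0
clock: 16.88
tool_pos: [496.8, -63.1, 254.7]
ee_rot: [[0.082, 0.997, 0.0], [0.997, -0.082, 0.001], [0.001, 0.0, -1.0]]
wrist_force: [-0.3, 1.1, -0.4]
gripper_width: 1.0
finger_force: 0.0
[496.8 -63.1 254.7] [-0.6  0.5  1.   1.9 -0.5  1.   0.5]
scene [[226.  215.7]] [([169.5, 220.2, 39.6, 37.7], 0.74), ([243.4, 201.9, 44.7, 33.2], 0.56)]
   [226.4 214.1] [224, 212, 6, 5, 29]
side [[254. 230.]] [([248.6, 216.6, 9.8, 35.7], 0.82)]
   [259.7 220.8] [256, 219, 8, 5, 32]
   [253.6 229.8] [250, 227, 8, 7, 44]
wrist [[260.9 223.9]] [([261.9, 150.4, 30.8, 166.0], 0.86), ([154.7, 270.4, 104.8, 27.2], 0.73)]
   [260.3 224. ] [253, 217, 16, 15, 186]
```

```bash

python3 -m inch '{"offset":[[40,0,-20],[80,0,-40],[120,0,-60],[120,0,-60],[120,0,-60]],"angular":[[0,0,0],[0,0,0],[0,0,0],[0,0,0],[0,0,0]],"claw":[-1,-1,-1,-1,-1]}'
python3 -m inch '{"offset":[[40,0,0],[80,0,0],[110,0,0],[110,0,0],[110,0,0]],"angular":[[0,0,0],[0,0,0],[0,0,0],[0,0,0],[0,0,0]],"claw":[-1,-1,-1,-1,-1]}'
python3 - <<'E'
from sh import *
np.set_printoptions(precision=1,suppress=True)
import pickle
P=pickle.load(open('k.pkl','rb'))
k=[(P['scene'],(226.4,214.5)),(P['side'],(253.6,230)),(P['wrist'],(260.3,224))];print('knob',tri(*k),tri(k[1],k[2]),tri(k[0],k[2]),onz(*k[2],79))
w=snap('wrist','wrail.png');pickle.dump(w,open('wrail.pkl','wb'))
print([(np.round(d['bbox'],1).tolist(),round(d['conf'],2)) for d in models.find_in('wrist','rail')])
print('pred',proj(w,[[365,329,196],[585,279,196]]))
cv2.imwrite('pics/wr2.png',cv2.resize(cv2.imread('pics/wrail.png')[0:300],None,fx=1.5,fy=1.5,interpolation=3))
E
```

```text
clock: 17.6
tool_pos: [507.3, 60.6, 314.9]
ee_rot: [[0.072, 0.997, 0.001], [0.997, -0.072, 0.001], [0.001, 0.001, -1.0]]
wrist_force: [0.5, -0.3, -0.4]
gripper_width: 1.001
finger_force: 0.0
clock: 18.02
tool_pos: [514.8, 166.1, 313.4]
ee_rot: [[0.078, 0.997, -0.002], [0.997, -0.078, -0.002], [-0.002, -0.002, -1.0]]
wrist_force: [0.9, -0.1, -0.1]
gripper_width: 1.004
finger_force: 0.0
knob (array([ 492. , -122.6,   80.6]), [2.4287667373396014, 2.12160394618037, 0.8690737877910552]) (array([ 491.8, -124. ,   79. ]), [0.455855799234016, 0.455855799233865]) (array([ 492.8, -122.1,   83.5]), [0.6209779021813213, 0.6209779021814967]) [ 492.2 -124.1   79. ]
[([200.3, 80.3, 239.1, 97.5], 0.77)]
pred [[ 90.   34.4]
 [322.1  71.1]]
```

View pics/wr2.png

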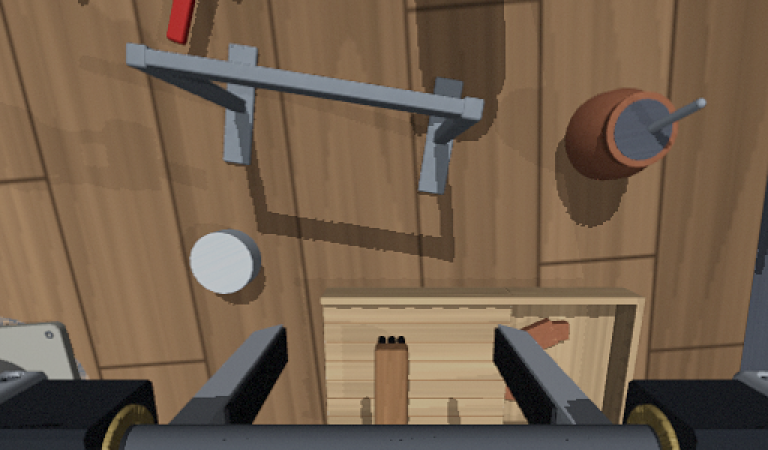

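```bash
python3 - <<'E'
from sh import *
np.set_printoptions(precision=1,suppress=True)
import pickle
w=pickle.load(open('wrail.pkl','rb'))
L=onz(w,(136.5/1.5,54/1.5),196);R=onz(w,(474/1.5,107/1.5),196);print(L,R,np.linalg.norm(L-R),(L+R)/2,np.arctan2(*(R-L)[1::-1]))
A=snap('scene');B=snap('side')
for n,X,a,b in(('L',L,(271.6,121.2),(202,150.8)),('R',R,(310.4,145.2),(252.4,150.8))): print(n,proj(A,X),a,proj(B,X),b)
# automatic: bar edges mid-length, top edges along bar
g=cv2.cvtColor(w['img'],cv2.COLOR_RGB2HSV)
m=((g[...,1]<75)&(g[...,0]>90)).astype(int)
for f in(.25,.4,.5,.6,.75):
    p=proj(w,L+(R-L)*f)[0];c=int(p[0]);print(p.round(1),[(r,*w['img'][r,c]) for r in range(int(p[1])-9,int(p[1])+10)])
E
```

```text
[365.6 327.6 196. ] [579.  279.2 196. ] 218.82430812501997 [472.3 303.4 196. ] -0.22282437538339384
L [[271.4 121.4]] (271.6, 121.2) [[201.8 149.5]] (202, 150.8)
R [[309.  144.7]] (310.4, 145.2) [[250.7 149.7]] (252.4, 150.8)
[148.3  44.9] [(35, np.uint8(130), np.uint8(104), np.uint8(76)), (36, np.uint8(132), np.uint8(104), np.uint8(76)), (37, np.uint8(133), np.uint8(105), np.uint8(78)), (38, np.uint8(133), np.uint8(104), np.uint8(77)), (39, np.uint8(120), np.uint8(91), np.uint8(64)), (40, np.uint8(120), np.uint8(118), np.uint8(122)), (41, np.uint8(129), np.uint8(139), np.uint8(149)), (42, np.uint8(130), np.uint8(138), np.uint8(148)), (43, np.uint8(131), np.uint8(140), np.uint8(149)), (44, np.uint8(128), np.uint8(138), np.uint8(146)), (45, np.uint8(130), np.uint8(139), np.uint8(148)), (46, np.uint8(130), np.uint8(139), np.uint8(148)), (47, np.uint8(129), np.uint8(137), np.uint8(147)), (48, np.uint8(130), np.uint8(138), np.uint8(147)), (49, np.uint8(127), np.uint8(136), np.uint8(144)), (50, np.uint8(106), np.uint8(112), np.uint8(120)), (51, np.uint8(62), np.uint8(67), np.uint8(72)), (
[... 3261 characters left out ...]
, np.uint8(130), np.uint8(130), np.uint8(133)), (59, np.uint8(135), np.uint8(143), np.uint8(153)), (60, np.uint8(132), np.uint8(141), np.uint8(151)), (61, np.uint8(133), np.uint8(141), np.uint8(150)), (62, np.uint8(130), np.uint8(140), np.uint8(148)), (63, np.uint8(133), np.uint8(140), np.uint8(149)), (64, np.uint8(129), np.uint8(138), np.uint8(146)), (65, np.uint8(130), np.uint8(138), np.uint8(148)), (66, np.uint8(132), np.uint8(140), np.uint8(149)), (67, np.uint8(130), np.uint8(138), np.uint8(147)), (68, np.uint8(95), np.uint8(102), np.uint8(109)), (69, np.uint8(41), np.uint8(44), np.uint8(50)), (70, np.uint8(41), np.uint8(46), np.uint8(50)), (71, np.uint8(38), np.uint8(45), np.uint8(49))]
```

Wrist picture: the rail's bar runs from (91,36) to (316,71) unscaled, giving rail_mid ≈ (472,303,196) and bar yaw -0.223. The other views agree within about 1.5 px. Now to the ball.

```bash

python3 -m inch '{"offset":[[-40,0,0],[-80,0,0],[-120,0,0],[-160,0,0],[-195,0,0]],"angular":[[0,0,0],[0,0,0],[0,0,0],[0,0,0],[0,0,0]],"claw":[-1,-1,-1,-1,-1]}'
python3 -m inch '{"offset":[[-40,0,0],[-80,0,0],[-96,0,0],[-96,0,0],[-96,0,0]],"angular":[[0,0,0],[0,0,0],[0,0,0],[0,0,0],[0,0,0]],"claw":[-1,-1,-1,-1,-1]}'
python3 -m inch '{"offset":[[0,0,30],[0,0,65],[0,0,100],[0,0,125],[0,0,125]],"angular":[[0,0,0],[0,0,0],[0,0,0],[0,0,0],[0,0,0]],"claw":[-1,-1,-1,-1,-1]}'
python3 - <<'E'
from h import *
a=[status.observe()['tool_pos']]
w=snap('wrist');b=[(np.round(d['bbox'],1).tolist(),round(d['conf'],2)) for d in models.find_in('wrist','brush_knob')]
p=proj(w,[492.2,-124.1,79])[0];h=cv2.cvtColor(w['img'],cv2.COLOR_RGB2HSV)
u,v=p.astype(int);m=((h[...,1]<70)&(h[...,2]>110)).astype(np.uint8);m2=m*0;m2[v-20:v+20,u-22:u+22]=m[v-20:v+20,u-22:u+22]
k,l,st,c=cv2.connectedComponentsWithStats(m2);print(b,p,[(c[i],st[i]) for i in range(1,k) if st[i,4]>30])
i=1+np.argmax(st[1:,4]);print(onz(w,c[i],79));s=status.observe();print(s['tool_pos'],s['ee_rot'])
E
```

```text
clock: 18.63
tool_pos: [498.5, -32.4, 315.2]
ee_rot: [[0.084, 0.996, 0.001], [0.996, -0.084, -0.0], [-0.0, 0.001, -1.0]]
wrist_force: [0.7, -0.9, -0.2]
gripper_width: 1.004
finger_force: 0.0
clock: 19.05
tool_pos: [491.2, -125.7, 315.0]
ee_rot: [[0.085, 0.996, 0.0], [0.996, -0.085, 0.001], [0.001, 0.0, -1.0]]
wrist_force: [0.2, -0.4, -0.2]
gripper_width: 1.0
finger_force: 0.0
clock: 19.47
tool_pos: [489.0, -120.7, 185.5]
ee_rot: [[0.078, 0.997, -0.009], [0.997, -0.078, 0.003], [0.002, -0.009, -1.0]]
wrist_force: [-0.0, 0.1, -0.6]
gripper_width: 1.002
finger_force: 0.0
[([150.2, 262.1, 96.3, 40.1], 0.82), ([264.6, 103.2, 41.3, 206.3], 0.58)] [263.66482256 193.7167789 ] [(array([263.4778481 , 193.07278481]), array([254, 184,  20,  20, 316], dtype=int32))]
[ 492.05588882 -123.38878806   79.        ]
[ 492.01678488 -123.01569622  189.81597186] [[ 7.88895257e-02  9.96882529e-01 -1.29100728e-03]
 [ 9.96883340e-01 -7.88891684e-02  3.25450633e-04]
 [ 2.22589559e-04 -1.31265830e-03 -9.99999114e-01]]
```

```bash

python3 -m inch '{"offset":[[0,0,30],[0,0,65],[0,0,100],[0,0,122],[0,0,129.5]],"angular":[[0,0,0],[0,0,0],[0,0,0],[0,0,0],[0,0,0]],"claw":[-1,-1,-1,-1,-1]}'
python3 -m inch '{"offset":[[0,0,0],[0,0,0],[0,0,0],[0,0,0],[0,0,0]],"angular":[[0,0,0],[0,0,0],[0,0,0],[0,0,0],[0,0,0]],"claw":[0,0.2,1,1,1]}'
python3 -m inch '{"offset":[[0,0,0],[0,0,0],[0,0,0],[0,0,0],[0,0,0]],"angular":[[0,0,0],[0,0,0],[0,0,0],[0,0,0],[0,0,0]],"claw":[1,1,1,1,1]}'
python3 -c "
from h import *
s=status.observe();print(s['wrist_torque'],s['gripper_width'],s['finger_force'],s['tool_pos'])"
```

```text
clock: 19.98
tool_pos: [492.3, -123.0, 59.4]
ee_rot: [[0.079, 0.997, -0.001], [0.997, -0.079, 0.001], [0.001, -0.001, -1.0]]
wrist_force: [-0.4, 0.1, -0.2]
gripper_width: 0.998
finger_force: 0.0
clock: 20.4
tool_pos: [493.1, -124.0, 61.6]
ee_rot: [[0.08, 0.997, 0.002], [0.997, -0.08, -0.0], [-0.0, 0.002, -1.0]]
wrist_force: [-0.9, 0.6, 0.2]
gripper_width: 0.68
finger_force: 0.0
clock: 20.82
tool_pos: [492.0, -123.9, 60.2]
ee_rot: [[0.08, 0.997, -0.0], [0.997, -0.08, 0.0], [0.0, -0.0, -1.0]]
wrist_force: [-0.0, -0.7, 0.3]
gripper_width: 0.327
finger_force: 0.0
[-0.00676684  0.09825007  0.00725814] 0.32745171599894574 0.0 [ 491.99530204 -123.91522768   60.2439243 ]
```

Not shut yet; keep closing.

```bash

python3 -m inch '{"offset":[[0,0,0],[0,0,0],[0,0,0],[0,0,0],[0,0,0]],"angular":[[0,0,0],[0,0,0],[0,0,0],[0,0,0],[0,0,0]],"claw":[1,1,1,1,1]}'
python3 -m inch '{"offset":[[0,0,-2],[0,0,-5],[0,0,-10],[0,0,-15],[0,0,-20]],"angular":[[0,0,0],[0,0,0],[0,0,0],[0,0,0],[0,0,0]],"claw":[1,1,1,1,1]}'
python3 -c "
from h import *
s=status.observe();print(s['wrist_torque'],s['gripper_width'],s['finger_force'],s['tool_pos'])
T=snap('side','l.png')
for n in('brush_head','brush_knob'):print(models.find_in('side',n)[:2])
print(proj(T,[[492,-124,100],[503,17,95]]))
"
```

```text
clock: 21.23
tool_pos: [492.0, -124.0, 60.3]
ee_rot: [[0.08, 0.997, -0.0], [0.997, -0.08, -0.0], [-0.0, -0.0, -1.0]]
wrist_force: [0.3, -1.0, -0.9]
gripper_width: 0.241
finger_force: 30.0
clock: 21.65
tool_pos: [492.0, -124.0, 80.9]
ee_rot: [[0.08, 0.997, 0.0], [0.997, -0.08, -0.0], [-0.0, 0.0, -1.0]]
wrist_force: [0.2, -0.4, -2.1]
gripper_width: 0.239
finger_force: 30.0
[-0.12828525  0.0741227   0.03655178] 0.2388567895029971 29.999379515647888 [ 492.03401765 -123.96757729   80.86624039]
[{'bbox': [207.8, 263.1, 57.5, 21.9], 'conf': 0.81}, {'bbox': [251.5, 220.2, 14.3, 19.3], 'conf': 0.63}]
[{'bbox': [204.8, 264.3, 53.1, 18.6], 'conf': 0.85}]
[[253.90789476 225.74560921]
 [247.8274569  204.35307747]]
```

```bash

python3 -m inch '{"offset":[[2,0,-15],[6,0,-32],[12,0,-50],[20,0,-68],[28,0,-86]],"angular":[[0,0,0],[0,0,0],[0,0,0],[0,0,0],[0,0,0]],"claw":[1,1,1,1,1]}'
python3 -m inch '{"offset":[[6,0,-18],[6,0,-36],[6,0,-54],[6,0,-72],[6,0,-90]],"angular":[[0,0,0],[0,0,0],[0,0,0],[0,0,0],[0,0,0]],"claw":[1,1,1,1,1]}'
python3 -m inch '{"offset":[[0,0,-18],[0,0,-36],[0,0,-54],[0,0,-72],[0,0,-80]],"angular":[[0,0,0],[0,0,0],[0,0,0],[0,0,0],[0,0,0]],"claw":[1,1,1,1,1]}'
cat > ang.py <<'E'
from h import *
# brush attitude: project model at candidate angles, score against hardware picture by brown/black/steel colours
def show(n='side'):
    s=status.observe();t=s['tool_pos'];R=s['ee_rot'];k=t-19*R[:,2]
    T=snap(n,n+'_h.png')
    print('knob',k.round(1),'torque',s['wrist_torque'].round(2),'F',s['wrist_force'].round(1),'grip',s['finger_force'].round(1),s['gripper_width'].round(4))
    for a in (0,30,60,90):
        a=np.radians(a);X=R[:,0]*np.cos(a)+np.array([0,0,-1])*np.sin(a)
        print(int(np.degrees(a)+.5),proj(T,[k+X*60,k+X*120,k+X*185]).round(0).tolist())
    for nm in('brush_head','brush_clip','brush'):print(nm,[(np.round(d['bbox']).tolist(),round(d['conf'],2)) for d in models.find_in(n,nm)][:4])
E
python3 -c "
from ang import *
show('side');show('scene')"
```

```text
clock: 22.22
tool_pos: [493.9, -95.8, 166.9]
ee_rot: [[0.081, 0.997, -0.001], [0.997, -0.081, 0.0], [-0.0, -0.001, -1.0]]
wrist_force: [0.9, 0.9, -1.4]
gripper_width: 0.238
finger_force: 30.0
clock: 22.63
tool_pos: [494.2, -90.1, 256.9]
ee_rot: [[0.08, 0.997, -0.001], [0.997, -0.08, -0.0], [-0.0, -0.001, -1.0]]
wrist_force: [0.5, -0.4, -2.0]
gripper_width: 0.238
finger_force: 30.0
clock: 23.05
tool_pos: [495.2, -90.6, 338.0]
ee_rot: [[0.08, 0.997, 0.002], [0.997, -0.08, -0.0], [0.0, 0.002, -1.0]]
wrist_force: [0.1, 0.3, -2.6]
gripper_width: 0.238
finger_force: 30.0Traceback (most recent call last):
  File "<string>", line 3, in <module>
    show('side');show('scene')
    ~~~~^^^^^^^^
  File "ang.py", line 6, in show
    print('knob',k.round(1),'torque',s['wrist_torque'].round(2),'F',s['wrist_force'].round(1),'grip',s['finger_force'].round(1),s['gripper_width'].round(4))
                                                                                                     ^^^^^^^^^^^^^^^^^^^^^^^
AttributeError: 'float' object has no attribute 'round'
```

```bash
sed -i "s/s\['finger_force'\].round(1),s\['gripper_width'\].round(4)/round(s['finger_force'],1),round(s['gripper_width'],4)/" ang.py
python3 -c "
from ang import *
show('side');show('scene')"
```

```text
knob [495.6 -90.6 357.4] torque [-0.06  0.01  0.01] F [ 0.2  0.2 -1.4] grip 30.0 0.2385
0 [[251.0, 154.0], [249.0, 146.0], [246.0, 138.0]]
30 [[252.0, 162.0], [249.0, 162.0], [247.0, 162.0]]
60 [[252.0, 170.0], [251.0, 178.0], [249.0, 186.0]]
90 [[254.0, 177.0], [253.0, 191.0], [253.0, 205.0]]
brush_head [([254.0, 182.0, 15.0, 41.0], 0.74), ([209.0, 264.0, 56.0, 18.0], 0.62), ([273.0, 218.0, 93.0, 44.0], 0.32)]
brush_clip [([254.0, 182.0, 9.0, 47.0], 0.91), ([204.0, 263.0, 59.0, 20.0], 0.78)]
brush [([254.0, 181.0, 10.0, 45.0], 0.79), ([206.0, 263.0, 59.0, 24.0], 0.63)]
knob [494.1 -89.6 354.1] torque [-0.17  0.07  0.05] F [ 0.7 -0.8 -2.7] grip 30.0 0.2386
0 [[241.0, 141.0], [253.0, 133.0], [266.0, 125.0]]
30 [[240.0, 149.0], [250.0, 150.0], [261.0, 150.0]]
60 [[236.0, 158.0], [242.0, 166.0], [249.0, 174.0]]
90 [[229.0, 164.0], [230.0, 177.0], [231.0, 192.0]]
brush_head [([239.0, 170.0, 23.0, 45.0], 0.61), ([172.0, 219.0, 34.0, 34.0], 0.58)]
brush_clip [([239.0, 169.0, 21.0, 42.0], 0.87), ([172.0, 218.0, 39.0, 42.0], 0.65)]
brush [([238.0, 170.0, 23.0, 44.0], 0.86), ([120.0, 277.0, 28.0, 29.0], 0.72), ([172.0, 216.0, 38.0, 39.0], 0.69), ([288.0, 138.0, 34.0, 18.0], 0.63)]
```

```bash

python3 -m inch '{"offset":[[0,0,0],[0,0,0],[0,0,0]],"angular":[[0,0,0],[0,0,0],[0,0,0]],"claw":[0.53,0.53,0.53]}'
python3 -m inch '{"offset":[[0,0,0],[0,0,0],[0,0,0]],"angular":[[0,0,0],[0,0,0],[0,0,0]],"claw":[0.52,0.52,0.52]}'
```

```text
clock: 23.75
tool_pos: [494.7, -90.0, 336.1]
ee_rot: [[0.08, 0.997, -0.0], [0.997, -0.08, -0.0], [-0.0, -0.0, -1.0]]
wrist_force: [0.2, -0.3, -2.0]
gripper_width: 0.24
finger_force: 30.0
clock: 24.0
tool_pos: [494.8, -90.0, 336.3]
ee_rot: [[0.08, 0.997, 0.0], [0.997, -0.08, 0.0], [0.0, 0.0, -1.0]]
wrist_force: [-0.1, 0.3, -2.4]
gripper_width: 0.245
finger_force: 15.3
```

```bash

python3 -m inch '{"offset":[[0,0,0],[0,0,0],[0,0,0]],"angular":[[0,0,0],[0,0,0],[0,0,0]],"claw":[0.515,0.515,0.515]}'
```

```text
clock: 24.25
tool_pos: [494.8, -90.0, 336.3]
ee_rot: [[0.08, 0.997, -0.0], [0.997, -0.08, -0.0], [-0.0, -0.0, -1.0]]
wrist_force: [0.1, -0.9, -1.9]
gripper_width: 0.245
finger_force: 11.5
```

```bash

python3 -m inch '{"offset":[[0,0,0],[0,0,0],[0,0,0],[0,0,0],[0,0,0]],"angular":[[0,0,0],[0,0,0],[0,0,0],[0,0,0],[0,0,0]],"claw":[0.51,0.51,0.51,0.51,0.51]}'
python3 -m inch '{"offset":[[0,0,0],[0,0,0],[0,0,0],[0,0,0],[0,0,0]],"angular":[[0,0,0],[0,0,0],[0,0,0],[0,0,0],[0,0,0]],"claw":[0.508,0.508,0.508,0.508,0.508]}'
python3 -c "
from ang import *
show('side');show('scene')"
```

```text
clock: 24.67
tool_pos: [494.8, -90.0, 336.3]
ee_rot: [[0.08, 0.997, -0.0], [0.997, -0.08, -0.0], [-0.0, -0.0, -1.0]]
wrist_force: [1.2, 0.8, -2.3]
gripper_width: 0.245
finger_force: 8.1
clock: 25.08
tool_pos: [494.8, -90.0, 336.3]
ee_rot: [[0.08, 0.997, -0.0], [0.997, -0.08, 0.0], [0.0, -0.0, -1.0]]
wrist_force: [0.0, -1.5, -1.6]
gripper_width: 0.25
finger_force: 6.9
knob [494.8 -90.  355.3] torque [-0.1   0.05  0.04] F [ 0.  -1.5 -1.6] grip 6.9 0.2496
0 [[251.0, 154.0], [248.0, 146.0], [246.0, 138.0]]
30 [[251.0, 162.0], [249.0, 162.0], [246.0, 162.0]]
60 [[252.0, 171.0], [251.0, 178.0], [249.0, 186.0]]
90 [[254.0, 177.0], [253.0, 191.0], [253.0, 205.0]]
brush_head [([209.0, 263.0, 58.0, 19.0], 0.87), ([257.0, 186.0, 13.0, 50.0], 0.82), ([288.0, 212.0, 13.0, 10.0], 0.27)]
brush_clip [([253.0, 186.0, 10.0, 48.0], 0.77), ([206.0, 264.0, 59.0, 20.0], 0.67), ([223.0, 170.0, 52.0, 48.0], 0.38)]
brush [([255.0, 184.0, 10.0, 49.0], 0.95), ([206.0, 266.0, 60.0, 24.0], 0.84)]
knob [494.8 -90.  355.3] torque [-0.08  0.08 -0.03] F [ 0.   0.4 -2.4] grip 6.9 0.2501
0 [[241.0, 141.0], [253.0, 133.0], [266.0, 125.0]]
30 [[240.0, 149.0], [251.0, 150.0], [261.0, 150.0]]
60 [[236.0, 157.0], [242.0, 165.0], [249.0, 174.0]]
90 [[230.0, 163.0], [230.0, 177.0], [231.0, 192.0]]
brush_head [([236.0, 170.0, 21.0, 54.0], 0.96), ([170.0, 218.0, 35.0, 34.0], 0.96)]
brush_clip [([172.0, 218.0, 38.0, 36.0], 0.86)]
brush [([235.0, 172.0, 18.0, 47.0], 0.84), ([172.0, 215.0, 37.0, 43.0], 0.78)]
```

```bash
cat > wt.py <<'E'
from h import *
def pts(s,deg,P,off=0):
    # brush coords -> world with x axis tilted deg from plumb (head toward +tool x positive)
    R=s['ee_rot'];k=s['tool_pos']-19*R[:,2];a=np.radians(deg);t=R[:,0];u=np.array([0,0,1.])
    X=u*np.cos(a)-t*np.sin(a);Z=t*np.cos(a)+u*np.sin(a);Y=np.cross(Z,X)
    P=np.array(P,float)-[141,0,44];return k+P[:,:1]*X+P[:,1:2]*Y+P[:,2:]*Z
if __name__=='__main__':
    np.set_printoptions(precision=1,suppress=True)
    w=snap('wrist','wh.png');s=status.observe()
    for d in(-6,0,6):
        for n,P in(('clipfarout',[53,0,84]),('cliparm',[91,0,80]),('headtop',[50,0,50]),('headend',[-50,0,50]),('headendL',[-50,-18,50]),('headtopL',[50,-18,50])):
            print(d,n,proj(w,pts(s,d,[P]))[0],end=' ')
        print()
    c=int(proj(w,pts(s,0,[[0,0,50]]))[0][0])
    for cc in(c-7,c,c+7): print(cc,' '.join(f"{r}:{'/'.join(str(v//10) for v in w['img'][r,cc])}" for r in range(60,300,3)))
    for r in range(100,290,20): print(r,' '.join('/'.join(str(v//10) for v in w['img'][r,x]) for x in range(c-40,c+41,4)))
E
python3 wt.py
```

```text
-6 clipfarout [259.6 166.8] -6 cliparm [259.6 174.7] -6 headtop [259.5 203.2] -6 headend [259.4 188.9] -6 headendL [245.4 188.9] -6 headtopL [240.2 203.2] 
0 clipfarout [259.6 156.9] 0 cliparm [259.6 168.5] 0 headtop [259.5 193.3] 0 headend [259.5 173.5] 0 headendL [245.3 173.5] 0 headtopL [240.  193.3] 
6 clipfarout [259.6 147.1] 6 cliparm [259.6 162.6] 6 headtop [259.5 183.6] 6 headend [259.5 158. ] 6 headendL [245. 158.] 6 headtopL [239.8 183.6] 
252 60:18/16/12 63:17/15/12 66:18/16/12 69:18/15/12 72:17/14/10 75:18/16/12 78:18/16/12 81:19/16/13 84:19/17/14 87:18/16/12 90:19/17/13 93:19/17/13 96:19/17/13 99:19/17/13 102:19/17/14 105:19/17/13 108:18/15/12 111:18/16/12 114:18/15/12 117:19/16/13 120:19/17/14 123:19/17/14 126:19/17/13 129:19/16/13 132:18/15/12 135:18/16/12 138:18/15/12 141:12/13/14 144:12/13/14 147:12/13/14 150:12/13/14 153:12/13/14 156:12/13/14 159:13/13/14 162:13/13/14 165:10/11/12 168:15/16/16 171:15/15/16 174:14/15/16 177:14/15/16 180:15/16/17 183:14/15/16 186:14/15/16 189:13/14/15 192:9/6/4 195:9/6/4 198:9/6/4 201:9/7/4 204:11/8/5 207:14/10/7 210:13/10/7 213:14/10
[... 3289 characters left out ...]
5 9/6/4 9/6/4 14/11/8 14/11/8 8/6/4 13/11/8 13/10/7
220 11/8/6 13/10/7 11/11/12 11/11/12 11/11/12 10/11/11 12/10/7 11/8/5 13/10/7 10/7/5 10/7/5 10/7/5 7/5/3 12/9/6 1/0/1 2/2/3 11/11/12 11/11/12 11/11/12 12/11/9 13/10/7
240 11/11/12 11/11/12 11/11/12 11/11/12 10/10/11 1/1/1 11/11/12 13/14/15 14/15/16 15/15/16 16/17/18 15/15/16 13/14/15 12/13/14 10/11/11 4/4/4 2/2/2 11/11/12 11/11/12 11/11/12 11/11/12
260 11/11/12 11/11/12 11/11/12 9/10/10 2/2/2 0/0/1 12/9/7 12/10/7 12/9/7 12/10/7 8/9/9 8/7/6 9/7/5 8/6/5 8/6/5 11/8/6 1/1/1 2/2/2 11/11/12 11/11/12 11/11/12
280 5/5/4 6/6/6 5/6/6 2/2/3 0/0/0 13/10/7 11/9/7 12/9/7 12/10/7 12/9/7 13/10/7 8/6/4 8/6/5 8/6/5 8/6/4 13/10/8 2/2/2 4/3/4 7/7/8 6/6/6 6/6/6
```

```bash
python3 - <<'E'
from wt import *
np.set_printoptions(precision=1,suppress=True)
w=snap('wrist');s=status.observe()
for d in range(-2,17,2): print(d,[float(proj(w,pts(s,d,[P]))[0][1].round(1)) for P in([91,0,58],[91,0,74],[53,0,86],[118,0,58],[141,0,44])])
print('obs 190.5 165.5 140')
print(s['finger_force'])
E
```

```text
-2 [198.6, 178.3, 157.9, 208.0, 240.0]
0 [196.6, 176.3, 154.6, 207.0, 240.0]
2 [194.6, 174.3, 151.3, 206.1, 240.0]
4 [192.6, 172.4, 148.0, 205.3, 240.0]
6 [190.7, 170.5, 144.7, 204.4, 240.0]
8 [188.8, 168.6, 141.5, 203.6, 240.0]
10 [186.9, 166.8, 138.3, 202.9, 240.0]
12 [185.0, 165.0, 135.1, 202.1, 240.0]
14 [183.2, 163.3, 131.9, 201.4, 240.0]
16 [181.4, 161.6, 128.7, 200.8, 240.0]
obs 190.5 165.5 140
6.8574558198452
```

```bash

python3 -m inch '{"offset":[[0,0,0],[0,0,0],[0,0,0],[0,0,0],[0,0,0]],"angular":[[0,0,0],[0,0,0],[0,0,0],[0,0,0],[0,0,0]],"claw":[0.506,0.506,0.505,0.505,0.505]}'
python3 -m inch '{"offset":[[0,0,0],[0,0,0],[0,0,0],[0,0,0],[0,0,0]],"angular":[[0,0,0],[0,0,0],[0,0,0],[0,0,0],[0,0,0]],"claw":[0.504,0.504,0.504,0.504,0.504]}'
cat > rows.py <<'E'
from wt import *
def rows():
    w=snap('wrist');s=status.observe();im=w['img'].astype(int);c=259
    sat=np.array([im[r,c-6:c+7].mean(0) for r in range(100,300)])
    st=(sat[:,0]-sat[:,2]<10)&(sat[:,2]>90)
    e=[100+i for i in range(1,len(st)) if st[i]!=st[i-1]];dip=[100+i for i in range(2,198) if st[i] and sat[i].sum()<sat[i-2].sum()-25 and sat[i].sum()<sat[i+2].sum()-25]
    print('steel edges',e,'corner',dip,'grip',round(s['finger_force'],1),round(s['gripper_width'],4))
    for d in range(0,13,2): print(d,[float(proj(w,pts(s,d,[P]))[0][1].round(1)) for P in([91,0,58],[91,0,75],[53,0,86],[141,0,44])])
rows()
E
python3 rows.py
```

```text
clock: 26.0
tool_pos: [494.8, -90.0, 336.3]
ee_rot: [[0.08, 0.997, -0.0], [0.997, -0.08, 0.0], [0.0, -0.0, -1.0]]
wrist_force: [-0.1, 0.2, -2.6]
gripper_width: 0.248
finger_force: 5.1
clock: 26.42
tool_pos: [494.8, -90.0, 336.3]
ee_rot: [[0.08, 0.997, -0.0], [0.997, -0.08, -0.0], [-0.0, -0.0, -1.0]]
wrist_force: [0.2, 0.2, -2.0]
gripper_width: 0.247
finger_force: 4.6
steel edges [143, 192, 223, 260, 294] corner [166, 167] grip 4.6 0.2542
0 [196.6, 175.0, 154.6, 240.0]
2 [194.6, 173.0, 151.3, 240.0]
4 [192.6, 171.1, 148.0, 240.0]
6 [190.7, 169.2, 144.7, 240.0]
8 [188.8, 167.3, 141.5, 240.0]
10 [186.9, 165.5, 138.3, 240.0]
12 [185.0, 163.7, 135.1, 240.0]
```

```bash

python3 -m inch '{"offset":[[0,0,0],[0,0,0],[0,0,0],[0,0,0],[0,0,0]],"angular":[[0,0,0],[0,0,0],[0,0,0],[0,0,0],[0,0,0]],"claw":[0.51,0.52,0.54,1,1]}'
python3 -m inch '{"offset":[[4,-1,0],[12,-3,0],[24,-6,0],[40,-9,0],[58,-13,0]],"angular":[[0,0,0.02],[0,0,0.04],[0,0,0.06],[0,0,0.08],[0,0,0.1]],"claw":[1,1,1,1,1]}'
python3 -m inch '{"offset":[[20,-6,0],[40,-12,0],[60,-18,0],[80,-24,0],[100,-30,0]],"angular":[[0,0,0.02],[0,0,0.043],[0,0,0.043],[0,0,0.043],[0,0,0.043]],"claw":[1,1,1,1,1]}'
python3 rows.py
python3 -c "
from h import *
s=status.observe();print(s['tool_pos'],s['ee_rot'],s['q'])"
```

```text
clock: 26.88
tool_pos: [494.8, -90.0, 336.3]
ee_rot: [[0.08, 0.997, -0.0], [0.997, -0.08, 0.0], [0.0, -0.0, -1.0]]
wrist_force: [-0.0, -0.1, -2.7]
gripper_width: 0.236
finger_force: 30.0
clock: 27.3
tool_pos: [486.3, -31.0, 336.4]
ee_rot: [[0.182, 0.983, 0.0], [0.983, -0.182, -0.0], [-0.0, 0.0, -1.0]]
wrist_force: [-0.3, 0.2, -2.4]
gripper_width: 0.24
finger_force: 30.0
clock: 27.72
tool_pos: [474.5, 74.0, 336.3]
ee_rot: [[0.222, 0.975, -0.0], [0.975, -0.222, 0.0], [0.0, -0.0, -1.0]]
wrist_force: [0.4, -1.6, -2.5]
gripper_width: 0.239
finger_force: 30.0
steel edges [140, 190, 223, 260, 292] corner [164, 165] grip 30.0 0.2364
0 [190.4, 168.6, 149.0, 232.2]
2 [188.3, 166.5, 145.7, 232.2]
4 [186.3, 164.5, 142.3, 232.2]
6 [184.3, 162.6, 139.0, 232.2]
8 [182.4, 160.7, 135.7, 232.2]
10 [180.5, 158.8, 132.4, 232.2]
12 [178.6, 157.0, 129.1, 232.2]
[474.0467356   79.09176628 335.60021144] [[ 0.21603254  0.97638393 -0.00209075]
 [ 0.97638313 -0.21602603  0.00295639]
 [ 0.00243492 -0.00268005 -0.99999344]] [-0.98998976  0.41394356  1.12042408  1.793777   -0.40349828  1.19108821
  0.03503078]
```

```bash

python3 -m inch '{"offset":[[18,-7,0],[38,-14,0],[58,-22,0],[76,-29,0],[90,-34,0]],"angular":[[0,0,0],[0,0,0],[0,0,0],[0,0,0],[0,0,0]],"claw":[1,1,1,1,1]}'
python3 -m inch '{"offset":[[12,-5,0],[24,-9,0],[34,-13,0],[42,-16,0],[46,-18,0]],"angular":[[0,0,0],[0,0,0],[0,0,0],[0,0,0],[0,0,0]],"claw":[1,1,1,1,1]}'
python3 -m inch '{"offset":[[0,0,0],[0,0,0],[0,0,0],[0,0,0],[0,0,0]],"angular":[[0,0,0],[0,0,0],[0,0,0],[0,0,0],[0,0,0]],"claw":[1,1,1,1,1]}'
python3 rows.py
python3 -c "
from h import *
s=status.observe();print(s['tool_pos'],s['ee_rot'],s['q'])"
```

```text
clock: 28.18
tool_pos: [461.0, 170.1, 336.1]
ee_rot: [[0.22, 0.975, -0.001], [0.975, -0.22, 0.001], [0.001, -0.001, -1.0]]
wrist_force: [-0.3, -0.1, -2.0]
gripper_width: 0.239
finger_force: 30.0
clock: 28.6
tool_pos: [454.1, 217.9, 336.2]
ee_rot: [[0.22, 0.975, -0.0], [0.975, -0.22, 0.0], [0.0, -0.0, -1.0]]
wrist_force: [0.1, 0.7, -2.1]
gripper_width: 0.239
finger_force: 30.0
clock: 29.02
tool_pos: [454.4, 216.1, 336.4]
ee_rot: [[0.222, 0.975, 0.0], [0.975, -0.222, 0.0], [0.0, 0.0, -1.0]]
wrist_force: [-0.9, 0.1, -2.5]
gripper_width: 0.24
finger_force: 30.0
steel edges [109, 139, 190, 223, 260, 292] corner [164, 165] grip 30.0 0.2366
0 [196.6, 174.9, 154.6, 239.9]
2 [194.6, 172.9, 151.3, 239.9]
4 [192.6, 171.0, 148.0, 239.9]
6 [190.6, 169.1, 144.7, 239.9]
8 [188.7, 167.2, 141.5, 239.9]
10 [186.8, 165.4, 138.2, 239.9]
12 [185.0, 163.7, 135.0, 239.9]
[454.34024976 216.20785957 336.4127885 ] [[ 2.22145622e-01  9.75013496e-01  7.68761029e-05]
 [ 9.75013476e-01 -2.22145634e-01  1.98319149e-04]
 [ 2.10441537e-04  3.08995055e-05 -9.99999977e-01]] [-1.23898376  0.46617689  1.12991278  1.74107983 -0.44726767  1.22336488
 -0.21632453]
```

```bash

python3 -m inch '{"offset":[[10,0,0],[25,0,0],[42,0,0],[56,0,0],[65,0,0]],"angular":[[0,-0.03,0],[0,-0.06,0],[0,-0.09,0],[0,-0.115,0],[0,-0.115,0]],"claw":[1,1,1,1,1]}'
python3 -m inch '{"offset":[[0,0,0],[1,0,10],[3,0,25],[5,0,41],[6,0,52]],"angular":[[0,0,0],[0,0,0],[0,0,0],[0,0,0],[0,0,0]],"claw":[1,1,1,1,1]}'
python3 -m inch '{"offset":[[0,0,0],[0,0,0],[0,0,0],[0,0,0]],"angular":[[0,0,0],[0,0,0],[0,0,0],[0,0,0]],"claw":[1,1,1,1]}'
python3 - <<'E'
from h import *
np.set_printoptions(precision=2,suppress=True)
s=status.observe();R=s['ee_rot'];k=s['tool_pos']-19*R[:,2];n=np.array([.221,.975,0]);b=np.array([.975,-.221,0]);m=np.array([472.3,303.3,196])
print('ball',k,'d',(m-k)@n,'along',(m-k)@b,'h',k[2]-196,R,s['q'],s['wrist_force'])
for c in('scene','side'):
    S=snap(c,c+'_r.png');h=S['img'].astype(int);p=proj(S,k);print(c,p,'clip pred',proj(S,k+np.array([0,0,-72])+n*35),proj(S,m))
    print([(np.round(d['bbox']).tolist(),round(d['conf'],2)) for d in models.find_in(c,'brush')][:3])
w=snap('wrist','w_r.png')
im=w['img'].astype(int)
for c in(230,259,290):
  print(c,' '.join(f"{r}:{im[r,c,0]//10}/{im[r,c,2]//10}" for r in range(100,240,2)))
  # predicted bar edges in wrist
for f in(-30,0,30): print('bar near/far top',proj(w,[m+b*f-5*n,m+b*f+5*n]).ravel())
print('clip pred base,corner,tip',proj(w,[k+np.array([0,0,-50])+n*14,k+np.array([0,0,-50])+n*31,k+np.array([0,0,-88])+n*42]))
E
```

```text
clock: 29.48
tool_pos: [468.7, 283.3, 335.3]
ee_rot: [[0.216, 0.976, -0.025], [0.97, -0.217, -0.113], [-0.116, -0.0, -0.993]]
wrist_force: [-0.0, 0.6, -2.5]
gripper_width: 0.237
finger_force: 30.0
clock: 29.9
tool_pos: [467.8, 278.2, 282.7]
ee_rot: [[0.222, 0.975, -0.027], [0.968, -0.224, -0.112], [-0.115, -0.001, -0.993]]
wrist_force: [-0.5, 1.4, -2.5]
gripper_width: 0.238
finger_force: 30.0
clock: 30.23
tool_pos: [469.2, 279.9, 284.9]
ee_rot: [[0.22, 0.975, -0.024], [0.969, -0.222, -0.111], [-0.114, 0.001, -0.994]]
wrist_force: [0.7, -0.3, -1.4]
gripper_width: 0.242
finger_force: 30.0
ball [469.67 282.01 303.76] d 21.339309243842134 along -2.137737100783446 h 107.76416115198799 [[ 0.22  0.98 -0.02]
 [ 0.97 -0.22 -0.11]
 [-0.11  0.   -0.99]] [-1.25  0.65  1.08  1.64 -0.49  1.25 -0.31] [ 0.71 -0.33 -1.36]
scene [[286.75 111.25]] clip pred [[292.75 124.01]] [[289.52 132.67]]
[([172.0, 216.0, 34.0, 36.0], 0.86), ([289.0, 133.0, 21.0, 45.0], 0.69)]
side [[226.2  129.82]] clip pred [[226.71 141.  ]] [[226.28 149.55]]
[([227.0, 149.0, 10.0, 43.0], 0.79), ([204.0, 264.0, 59.0, 25.0], 0.76)
[... 1456 characters left out ...]
3/8 134:13/8 136:13/7 138:13/7 140:13/7 142:13/7 144:13/7 146:13/7 148:13/7 150:14/8 152:8/9 154:8/9 156:8/9 158:14/16 160:14/16 162:14/16 164:14/16 166:11/13 168:15/9 170:14/9 172:14/8 174:14/9 176:14/9 178:15/9 180:15/9 182:15/9 184:15/9 186:15/9 188:15/9 190:15/9 192:14/8 194:8/5 196:9/5 198:9/5 200:9/5 202:9/5 204:9/5 206:9/4 208:13/7 210:13/7 212:8/5 214:9/5 216:9/5 218:9/5 220:11/12 222:11/12 224:10/12 226:10/12 228:11/12 230:11/12 232:10/11 234:11/12 236:11/12 238:11/12
bar near/far top [225.95 167.19 225.5  156.89]
bar near/far top [257.52 167.19 257.5  156.89]
bar near/far top [289.07 167.19 289.48 156.89]
clip pred base,corner,tip [[259.95 190.88]
 [259.98 169.35]
 [259.85 144.43]]
```

```bash

python3 -m inch '{"offset":[[-1,0,3],[0,0,10],[1,0,18],[2,0,26],[2.6,0,32]],"angular":[[0,0,0],[0,0,0],[0,0,0],[0,0,0],[0,0,0]],"claw":[1,1,1,1,1]}'
python3 -m inch '{"offset":[[0.4,0,4],[0.9,0,8],[1.1,0,10],[1.1,0,10],[1.1,0,10]],"angular":[[0,0,0],[0,0,0],[0,0,0],[0,0,0],[0,0,0]],"claw":[1,1,1,1,1]}'
cat > st.py <<'E'
from h import *
np.set_printoptions(precision=2,suppress=True)
s=status.observe();R=s['ee_rot'];k=s['tool_pos']-19*R[:,2];n=np.array([.221,.975,0]);b=np.array([.975,-.221,0]);m=np.array([472.3,303.3,196])
print('ball',k,'d',(m-k)@n,'along',(m-k)@b,'h',k[2]-196,s['wrist_force'],s['wrist_torque'])
E
python3 st.py
```

```text
clock: 30.9
tool_pos: [470.3, 277.2, 253.8]
ee_rot: [[0.222, 0.975, -0.022], [0.968, -0.223, -0.112], [-0.114, 0.004, -0.994]]
wrist_force: [-1.0, -1.3, -3.7]
gripper_width: 0.206
finger_force: 29.9
clock: 31.32
tool_pos: [467.7, 279.1, 241.2]
ee_rot: [[0.219, 0.975, -0.027], [0.969, -0.221, -0.113], [-0.116, -0.001, -0.993]]
wrist_force: [-0.7, 0.2, -4.1]
gripper_width: 0.207
finger_force: 29.9
ball [468.25 281.22 260.03] d 22.42458947990616 along -0.9358774152735503 h 64.0289598442726 [-0.7   0.17 -4.11] [-0.3   0.2   0.01]
```

```bash
python3 st.py; python3 - <<'E'
from h import *
np.set_printoptions(precision=1,suppress=True)
s=status.observe();R=s['ee_rot'];k=s['tool_pos']-19*R[:,2];n=np.array([.221,.975,0]);b=np.array([.975,-.221,0]);m=np.array([472.3,303.3,196])
w=snap('wrist','w_q.png');im=w['img'].astype(int)
for c in(230,252,259,266,290):
  print(c,' '.join(f"{r}:{im[r,c,0]//10}/{im[r,c,2]//10}" for r in range(110,290,2)))
for r in(235,241,247,175): print(r,' '.join(f"{c}:{im[r,c,0]//10}/{im[r,c,2]//10}" for c in range(225,296,2)))
print('ball',proj(w,k),'bar near/far',proj(w,[m-5*n,m+5*n]).ravel(),'clip',proj(w,[k+np.array([0,0,-50])+n*14,k+np.array([0,0,-50])+n*31,k+np.array([0,0,-88])+n*42]).ravel())
E
```

```text
ball [468.25 281.22 260.03] d 22.42458947990616 along -0.9358774152735503 h 64.0289598442726 [-0.7   0.17 -4.11] [-0.3   0.2   0.01]
230 110:15/9 112:14/8 114:14/9 116:14/8 118:13/8 120:13/8 122:13/8 124:13/8 126:13/8 128:14/8 130:14/8 132:14/8 134:14/9 136:14/8 138:15/9 140:14/8 142:14/8 144:14/8 146:14/8 148:14/8 150:14/8 152:15/9 154:15/8 156:15/9 158:15/9 160:15/8 162:8/9 164:8/10 166:8/10 168:13/14 170:14/16 172:14/15 174:14/15 176:14/15 178:14/16 180:14/8 182:12/7 184:11/6 186:10/5 188:9/5 190:9/5 192:11/6 194:12/7 196:13/7 198:14/8 200:14/8 202:14/8 204:8/4 206:8/4 208:8/4 210:8/5 212:8/5 214:8/5 216:8/4 218:14/8 220:11/12 222:11/12 224:11/12 226:11/12 228:11/12 230:11/12 232:11/12 234:11/12 236:11/12 238:11/12 240:11/12 242:11/12 244:11/12 246:11/12 248:11/12 250:11/12 252:11/12 254:6/7 256:6/7 258:6/7 260:6/7 262:6/7 264:6/7 266:6/7 268:6/7 270:6/7 272:6/7 274:6/7 276:6/7 278:6/7 280:6/7 282:6/7 284:4/5 286:5/6 288:6/7
252 110:14/8 112:14/8 114:15/9 116:14/8 118:14/8 120:14/8 122:13/8 124:13/7 126:13/8 128:14/8 130:15/9 132:14/9 134:15/9 136:14/9 138:14/8 140:14/8 142:11/5 1
[... 3947 characters left out ...]
1 245:8/4 247:9/4 249:9/4 251:8/4 253:6/3 255:11/6 257:12/6 259:12/6 261:12/6 263:12/6 265:11/5 267:10/5 269:12/6 271:15/7 273:11/5 275:3/3 277:1/1 279:2/2 281:4/5 283:11/12 285:11/12 287:11/12 289:11/12 291:11/12 293:11/12 295:11/12
175 225:13/15 227:13/15 229:14/15 231:13/15 233:13/15 235:14/15 237:13/15 239:14/15 241:14/16 243:15/16 245:15/16 247:14/16 249:14/16 251:14/16 253:15/16 255:14/16 257:15/17 259:14/16 261:14/16 263:14/16 265:15/16 267:15/16 269:15/16 271:14/16 273:15/16 275:10/12 277:13/15 279:14/16 281:14/16 283:14/16 285:14/16 287:14/16 289:14/16 291:14/16 293:14/16 295:14/16
ball [[259.4 240.3]] bar near/far [258.3 180.2 258.3 168.2] clip [259.5 190.3 259.5 168.8 259.5 143.9]
```

```bash
cat > fit.py <<'E'
from h import *
from scipy.optimize import least_squares
np.set_printoptions(precision=1,suppress=True)
n=np.array([.221,.975,0]);b=np.array([.975,-.221,0]);m=np.array([472.3,303.3,196.]);u=np.array([0,0,1.])
def world(p,P):
    d,h,t=p;a=np.radians(t);X=u*np.cos(a)-n*np.sin(a);Z=n*np.cos(a)+u*np.sin(a)
    k=m-d*n+h*u;P=np.array(P,float)-[141,0,44];return k+P[:,:1]*X+P[:,1:2]*b+P[:,2:]*Z
def extents(im,r):
    st=(im[r,:,0]-im[r,:,2]<5)&(im[r,:,2]>135);c=259;l=c
    while st[l-1]: l-=1
    q=c
    while st[q+1]: q+=1
    return l,q
if __name__=='__main__':
    w=snap('wrist');im=w['img'].astype(int)
    for r in(148,155,160,188,194,200): print(r,extents(im,r))
    F=[[91,0,58],[91,0,78],[53,0,91],[-50,0,50]];o=[206,182,145.5,141.5]
    print('prev-check rows',proj(w,world([22,56,0],F))[:,1])
    for sel in([0,1,2],[0,1,2,3]):
        f=lambda p:[proj(w,world(p,[F[i]]))[0,1]-o[i] for i in sel]
        for x0 in([22,56,0],[22,90,5]):
            r=least_squares(f,x0);print(sel,r.x,r.fun,'width px pred base/tip',[np.ptp(proj(w,world(r.x,[[q[0],-12,q[2]],[q[0],12,q[2]]]))[:,0]) for q in([91,0,66],[60,0,88])])
    s=status.observe();print(s['tool_pos'],s['gripper_width'],s['finger_force'],s['wrist_torque'],s['clock'])
    for c in('scene','side'):
        S=snap(c);print(c,[(np.round(d['bbox']).tolist(),round(d['conf'],2)) for d in models.find_in(c,'brush')][:3],'if seated: ball,headend',proj(S,world([22,56,0],[[141,0,44],[-50,0,50],[-50,0,0]])).ravel())
E
python3 fit.py
```

```text
148 (242, 272)
155 (242, 272)
160 (242, 273)
188 (242, 275)
194 (242, 275)
200 (243, 275)
prev-check rows [186.2 161.5 135.9 154.6]
[0, 1, 2] [38.4 71.7  8.8] [ 0. -0.  0.] width px pred base/tip [np.float64(33.11067630951564), np.float64(30.685368891403357)]
[0, 1, 2] [38.4 71.7  8.8] [ 0. -0.  0.] width px pred base/tip [np.float64(33.11067630951493), np.float64(30.6853688914031)]
[0, 1, 2, 3] [43.5 64.  12.3] [-0.6  1.  -0.6  0.3] width px pred base/tip [np.float64(32.128820855846726), np.float64(30.128010554031107)]
[0, 1, 2, 3] [43.5 64.  12.3] [-0.6  1.  -0.6  0.3] width px pred base/tip [np.float64(32.12882033202405), np.float64(30.12801014546136)]
[467.9 279.1 241.5] 0.20369784685200235 29.943180978298187 [-0.3  0.3  0. ] 31.4167
scene [([171.0, 216.0, 36.0, 42.0], 0.94), ([285.0, 140.0, 22.0, 40.0], 0.69)] if seated: ball,headend [285.8 122.7 285.6 161.4 276.6 166.2]
side [([227.0, 158.0, 7.0, 44.0], 0.79), ([204.0, 265.0, 61.0, 19.0], 0.61)] if seated: ball,headend [225.9 140.7 226.7 176.8 226.4 182.9]
```

The ball slid to the edge of the pads, probably because the handle's step (x 38 mm) touched the bar. The fit now gives bar within the clip's mouth, ball 38 mm behind the bar and tilt about 9°. I'll straighten the tool and shift towards the bar, then remeasure.

```bash

python3 -m inch '{"offset":[[2.5,0,-0.3],[5,0,-0.6],[7,0,-0.8],[9,0,-1],[11,0,-1.3]],"angular":[[0,-0.02,0],[0,-0.045,0],[0,-0.07,0],[0,-0.1,0],[0,-0.125,0]],"claw":[1,1,1,1,1]}'
python3 -m inch '{"offset":[[0,0,0],[0,0,0],[0,0,0]],"angular":[[0,0,0],[0,0,0],[0,0,0]],"claw":[1,1,1]}'
python3 st.py
python3 - <<'E'
from fit import *
w=snap('wrist','w_t.png');im=w['img'].astype(int)
for c in(230,252,259,266,290):
  print(c,' '.join(f"{r}:{im[r,c,0]//10}/{im[r,c,2]//10}" for r in range(120,290,2)))
for r in(150,160,190,196,202): print(r,extents(im,r))
print('bar',proj(w,[m-5*n,m+5*n]).ravel())
E
```

```text
clock: 32.03
tool_pos: [471.1, 290.3, 241.8]
ee_rot: [[0.214, 0.975, -0.052], [0.947, -0.22, -0.235], [-0.241, 0.001, -0.97]]
wrist_force: [-0.8, -3.1, -0.8]
gripper_width: 0.207
finger_force: 30.0
clock: 32.28
tool_pos: [470.8, 290.0, 241.5]
ee_rot: [[0.215, 0.975, -0.053], [0.947, -0.221, -0.232], [-0.237, -0.0, -0.971]]
wrist_force: [-0.6, -1.7, -3.7]
gripper_width: 0.205
finger_force: 30.0
ball [471.76 294.37 259.93] d 8.828633694587236 along -1.4430319708037491 h 63.93028246230688 [-0.61 -1.65 -3.68] [-0.07  0.11  0.02]
230 120:14/8 122:14/8 124:14/9 126:15/9 128:14/8 130:14/8 132:14/9 134:14/8 136:14/8 138:14/8 140:14/9 142:15/9 144:15/9 146:15/9 148:15/9 150:15/9 152:15/9 154:15/9 156:15/9 158:14/9 160:14/8 162:14/8 164:15/9 166:8/10 168:9/10 170:9/10 172:9/10 174:9/10 176:14/15 178:14/16 180:14/16 182:14/16 184:13/15 186:10/10 188:14/8 190:8/4 192:8/4 194:8/5 196:8/5 198:8/4 200:8/5 202:8/4 204:14/8 206:14/8 208:14/8 210:14/8 212:14/8 214:14/8 216:14/8 218:14/8 220:10/11 222:10/11 224:10/11 226:10/11 228:10/11 230:10/11 232:10/11 234:10/11 236:10/11 238:6/7 240:6/7 242:6/7 24
[... 2709 characters left out ...]
15/9 158:15/9 160:15/9 162:15/9 164:15/9 166:8/10 168:9/10 170:9/10 172:9/10 174:9/10 176:14/15 178:15/16 180:15/16 182:14/16 184:14/16 186:11/13 188:14/8 190:8/5 192:9/5 194:9/5 196:9/5 198:9/5 200:9/5 202:9/5 204:9/5 206:13/8 208:9/5 210:13/8 212:13/8 214:15/8 216:14/8 218:15/8 220:9/10 222:10/11 224:10/11 226:10/11 228:10/11 230:10/11 232:10/11 234:10/11 236:10/11 238:10/11 240:10/11 242:10/11 244:10/11 246:10/11 248:10/11 250:10/11 252:10/11 254:10/11 256:6/7 258:6/7 260:6/7 262:6/7 264:6/7 266:6/7 268:6/7 270:6/7 272:6/7 274:6/7 276:6/7 278:6/7 280:6/7 282:6/7 284:4/4 286:5/6 288:6/7
150 (244, 273)
160 (243, 273)
190 (243, 276)
196 (243, 275)
202 (243, 275)
bar [257.6 187.6 257.6 176.3]
```

```bash
python3 - <<'E'
from fit import *
w=snap('wrist')
F=[[91,0,58],[91,0,78],[53,0,91],[-50,0,50]];o=[207.5,184,147,145.5]
for sel in([0,1,2],[0,1,2,3]):
    f=lambda p:[proj(w,world(p,[F[i]]))[0,1]-o[i] for i in sel]
    r=least_squares(f,[25,70,2]);print(sel,r.x,r.fun,[np.ptp(proj(w,world(r.x,[[q[0],-12,q[2]],[q[0],12,q[2]]]))[:,0]) for q in([91,0,66],[60,0,88])])
f=lambda p:[proj(w,world([p[0],p[1],p[2]],[[91,0,58]]))[0,1]-207.5,proj(w,world(p,[[53,0,88]]))[0,1]-147,proj(w,world(p,[[91,0,76]]))[0,1]-184]
print(least_squares(f,[25,70,2]).x)
E
python3 st.py
```

```text
[0, 1, 2] [26.5 72.   2.5] [-0.  0.  0.] [np.float64(32.807107236552724), np.float64(30.491529548510414)]
[0, 1, 2, 3] [28.5 69.7  3.6] [-0.2  0.3 -0.2  0.1] [np.float64(32.485030629615636), np.float64(30.30962938750747)]
[15.7 87.4  0.4]
ball [471.72 294.16 260.24] d 9.034802953774667 along -1.4541529620227989 h 64.24366873395496 [-0.49 -1.03 -2.94] [-0.12  0.08  0.03]
```

```bash

python3 -m inch '{"offset":[[1,0,2],[2,0,4],[3,0,6],[3.8,0,8],[4.5,0,10.2]],"angular":[[0,0,0],[0,0,0],[0,0,0],[0,0,0],[0,0,0]],"claw":[1,1,1,1,1]}'
python3 st.py
python3 -m inch '{"offset":[[0.2,0,1],[0.5,0,2],[0.5,0,2],[0.5,0,2]],"angular":[[0,0,0],[0,0,0],[0,0,0],[0,0,0]],"claw":[1,1,1,1]}'
python3 st.py
cat > obs.py <<'E'
from fit import *
w=snap('wrist');im=w['img'].astype(int)[:,253:266].mean(1)
st=(im[:,0]-im[:,2]<2)&(im[:,2]>90);e=[r for r in range(121,282) if st[r]!=st[r-1]];v=im.sum(1)
base=[r for r in e if not st[r] and r>170][0];tip=[r for r in e if st[r]][0]
cor=min(range(base-32,base-14),key=lambda r:v[r])+.5
head=[r for r in range(tip-25,tip) if im[r,0]<125 and im[r,2]<70][:1]
o=[base,cor,tip];F=[[91,0,58],[91,0,78],[53,0,91]]
f=lambda p:[proj(w,world(p,[F[i]]))[0,1]-o[i] for i in range(3)]
print('rows',o,head,'d,h,tilt',least_squares(f,[25,65,2]).x,'width',np.ptp(extents(w['img'].astype(int),base-4)))
E
python3 obs.py
```

```text
clock: 32.8
tool_pos: [471.3, 291.3, 230.8]
ee_rot: [[0.215, 0.975, -0.053], [0.947, -0.221, -0.232], [-0.238, 0.0, -0.971]]
wrist_force: [-0.3, -2.8, -0.9]
gripper_width: 0.207
finger_force: 30.0
ball [472.28 295.74 249.27] d 7.373595392505855 along -1.6536837875243524 h 53.267062073005235 [-0.3  -2.78 -0.91] [-0.61  0.09 -0.04]
clock: 33.13
tool_pos: [471.2, 291.7, 228.6]
ee_rot: [[0.215, 0.975, -0.053], [0.947, -0.221, -0.232], [-0.238, -0.0, -0.971]]
wrist_force: [-0.7, -3.6, -2.1]
gripper_width: 0.208
finger_force: 30.0
ball [472.16 296.1  247.04] d 7.049594187477928 along -1.4533332615835093 h 51.041644938729746 [-0.66 -3.64 -2.08] [-0.48  0.1  -0.04]
rows [208, 182.5, 149] [] d,h,tilt [16.6 65.8 -3.3] width 32
```

```bash

python3 -m inch '{"offset":[[-1,0,0.2],[-1.9,0,0.5],[-1.5,0,2.4],[-1,0,4.4],[-1,0,4.4]],"angular":[[0,0,0],[0,0,0],[0,0,0],[0,0,0],[0,0,0]],"claw":[1,1,1,1,1]}'
python3 -m inch '{"offset":[[0,0,0],[0,0,0]],"angular":[[0,0,0],[0,0,0]],"claw":[1,1]}'
python3 st.py; python3 obs.py; python3 st.py
```

```text
clock: 33.6
tool_pos: [470.8, 290.1, 224.4]
ee_rot: [[0.215, 0.975, -0.052], [0.947, -0.221, -0.231], [-0.237, -0.0, -0.971]]
wrist_force: [-0.7, -0.7, -3.3]
gripper_width: 0.203
finger_force: 30.0
clock: 33.77
tool_pos: [470.7, 290.1, 224.6]
ee_rot: [[0.215, 0.975, -0.053], [0.947, -0.221, -0.231], [-0.237, -0.0, -0.971]]
wrist_force: [-0.4, -2.1, -2.9]
gripper_width: 0.202
finger_force: 30.0
ball [471.73 294.49 243.08] d 8.718267903854004 along -1.3928747847873464 h 47.07952420494291 [-0.45 -2.05 -2.89] [ 0.04  0.01 -0.04]
rows [207, 181.5, 147] [144] d,h,tilt [18.  62.5 -2.1] width 32
ball [471.72 294.43 243.11] d 8.781235917818849 along -1.3924271066356593 h 47.10919069642782 [-0.29 -1.13 -3.37] [0.06 0.04 0.  ]
```

```bash

python3 -m inch '{"offset":[[0.2,0,1],[0.5,0,2],[0.7,0,3],[0.7,0,3],[0.7,0,3]],"angular":[[0,0,0],[0,0,0],[0,0,0],[0,0,0],[0,0,0]],"claw":[1,1,1,1,1]}'
python3 st.py
python3 -m inch '{"offset":[[0.2,0,1],[0.5,0,2],[0.7,0,3],[0.7,0,3],[0.7,0,3]],"angular":[[0,0,0],[0,0,0],[0,0,0],[0,0,0],[0,0,0]],"claw":[1,1,1,1,1]}'
python3 st.py; python3 obs.py;python3 st.py
```

```text
clock: 34.23
tool_pos: [470.8, 289.9, 221.6]
ee_rot: [[0.215, 0.975, -0.053], [0.947, -0.221, -0.232], [-0.237, -0.0, -0.971]]
wrist_force: [0.4, -0.9, -3.1]
gripper_width: 0.204
finger_force: 30.0
ball [471.77 294.29 240.03] d 8.90124886962092 along -1.4783119816741834 h 44.032895296456815 [ 0.35 -0.91 -3.12] [ 0.12 -0.05 -0.01]
clock: 34.65
tool_pos: [470.9, 289.1, 220.8]
ee_rot: [[0.215, 0.975, -0.052], [0.947, -0.221, -0.232], [-0.238, 0.0, -0.971]]
wrist_force: [-4.1, -1.2, 13.7]
gripper_width: 0.207
finger_force: 30.1
ball [471.92 293.49 239.28] d 9.645952785516732 along -1.796484972352255 h 43.27896217368411 [-4.07 -1.22 13.71] [-0.7   1.17 -0.12]
rows [206, 181.5, 146] [140] d,h,tilt [22.5 54.   0.1] width 32
ball [471.93 293.5  239.29] d 9.632464300042125 along -1.8091774172365085 h 43.28646512122671 [-3.01 -1.1  12.27] [-0.66  1.17 -0.19]
```

```bash

python3 -m inch '{"offset":[[-0.2,0,-1],[-0.3,0,-1.6],[-0.3,0,-1.6]],"angular":[[0,0,0],[0,0,0],[0,0,0]],"claw":[1,1,1]}'
python3 -m inch '{"offset":[[0,0,0],[0,0,0],[0,0,0],[0,0,0],[0,0,0]],"angular":[[0,0,0],[0,0,0],[0,0,0],[0,0,0],[0,0,0]],"claw":[0.55,0.5,0.4,0.2,0]}'
python3 -m inch '{"offset":[[0,0,0],[0,0,0],[0,0,0],[0,0,0],[0,0,0]],"angular":[[0,0,0],[0,0,0],[0,0,0],[0,0,0],[0,0,0]],"claw":[-0.5,-1,-1,-1,-1]}'
python3 st.py; python3 obs.py
```

```text
clock: 34.95
tool_pos: [470.9, 289.3, 221.0]
ee_rot: [[0.215, 0.975, -0.052], [0.947, -0.221, -0.232], [-0.238, 0.0, -0.971]]
wrist_force: [-3.2, -0.6, 6.9]
gripper_width: 0.204
finger_force: 30.0
clock: 35.37
tool_pos: [470.8, 290.0, 220.0]
ee_rot: [[0.215, 0.975, -0.052], [0.947, -0.221, -0.232], [-0.238, 0.0, -0.971]]
wrist_force: [-0.0, 0.4, -0.1]
gripper_width: 0.406
finger_force: 0.0
clock: 35.78
tool_pos: [470.8, 289.8, 220.2]
ee_rot: [[0.215, 0.975, -0.053], [0.947, -0.221, -0.232], [-0.238, -0.0, -0.971]]
wrist_force: [-0.5, -0.5, 0.7]
gripper_width: 0.762
finger_force: 0.0
ball [471.79 294.16 238.67] d 9.026929582739143 along -1.5255544608038183 h 42.67389916441442 [-0.48 -0.47  0.69] [0.12 0.03 0.04]
rows [211, 187.5, 148] [130] d,h,tilt [27.6 55.6  4.1] width 31
```

```bash

python3 -m inch '{"offset":[[0,0,0],[0,0,0],[-2.4,0,-10],[-7,0,-29],[-14,0,-58]],"angular":[[0,0,0],[0,0,0],[0,0,0],[0,0,0],[0,0,0]],"claw":[-1,-1,-1,-1,-1]}'
python3 -m inch '{"offset":[[-6,0,-25],[-13,0,-55],[-20,0,-80],[-20,0,-80],[-20,0,-80]],"angular":[[0,0,0],[0,0,0],[0,0,0],[0,0,0],[0,0,0]],"claw":[-1,-1,-1,-1,-1]}'
python3 -m inch '{"offset":[[0,0,0],[0,0,0],[0,0,0],[0,0,0],[0,0,0]],"angular":[[0,0,0],[0,0,0],[0,0,0],[0,0,0],[0,0,0]],"claw":[-1,-1,-1,-1,-1]}'
python3 obs.py; python3 - <<'E'
from sh import *
from fit import *
shards('scene');shards('side')
for c in('scene','side','wrist'):
    S=snap(c);print(c,[(np.round(d['bbox']).tolist(),round(d['conf'],2)) for d in models.find_in(c,'brush')][:3],'if seated: ball,headend',proj(S,world([23,56,2],[[141,0,44],[-50,0,50],[-50,0,0]])).ravel())
E
```

```text
clock: 36.25
tool_pos: [469.5, 289.7, 279.4]
ee_rot: [[0.214, 0.975, -0.056], [0.947, -0.221, -0.234], [-0.241, -0.003, -0.971]]
wrist_force: [0.4, 0.2, -0.6]
gripper_width: 1.0
finger_force: 0.0
clock: 36.67
tool_pos: [471.6, 289.3, 364.2]
ee_rot: [[0.216, 0.975, -0.05], [0.948, -0.221, -0.23], [-0.235, 0.002, -0.972]]
wrist_force: [-0.9, 0.8, -0.4]
gripper_width: 1.001
finger_force: 0.0
clock: 37.08
tool_pos: [470.5, 289.5, 361.8]
ee_rot: [[0.215, 0.975, -0.053], [0.947, -0.221, -0.233], [-0.239, -0.001, -0.971]]
wrist_force: [0.3, -0.4, 1.0]
gripper_width: 1.003
finger_force: 0.0
rows [193, 172.5, 174] [149] d,h,tilt [ -2.4 141.8 -45.3] width 14
scene [298. 227.] [290, 223, 16, 7, 34] tray@z20 [155.  27.] @z49 [172.   3.]
scene [286. 229.] [284, 226, 4, 6, 12] tray@z20 [130. -12.] @z49 [147. -35.]
scene [275. 232.] [274, 229, 4, 5, 10] tray@z20 [110. -47.] @z49 [128. -69.]
scene [283. 236.] [278, 230, 13, 12, 28] tray@z20 [147. -46.] @z49 [164. -68.]
side [288. 214.] [283, 207, 13, 15, 118] tray@z20 [136.   1.] @z49 [125. -34.]
scene [([172.0, 215.0, 36.0, 36.0], 0.71), ([286.0, 145.0, 18.0, 40.0], 0.61)] if seated: ball,headend [285.7 122.8 286.6 160.8 277.6 165.9]
side [([207.0, 265.0, 61.0, 22.0], 0.92)] if seated: ball,headend [225.9 140.8 226.7 176.1 226.4 182.4]
wrist [([258.0, 151.0, 32.0, 87.0], 0.75), ([235.0, 331.0, 77.0, 33.0], 0.59)] if seated: ball,headend [257.9 174.2 258.4 118.4 258.4 147.6]
```

```bash
python3 - <<'E'
from fit import *
w=snap('wrist');im=w['img'].astype(int)
c=258;print(' '.join(f"{r}:{im[r,c,0]//10}/{im[r,c,2]//10}" for r in range(90,230,2)))
for t,d in((0,21),(4,26),(8,30)): print(t,d,[float(x) for x in proj(w,world([d,56,t],[[141,0,44],[91,0,58],[91,0,78],[53,0,91],[-50,0,50]]))[:,1].round(1)])
print('bar',proj(w,[m+30*b-5*n,m+30*b+5*n]).ravel())
s=status.observe();print(s['qvel'],s['clock'])
E
```

```text
90:13/8 92:13/8 94:13/7 96:13/7 98:13/7 100:13/7 102:13/8 104:14/8 106:10/5 108:10/4 110:14/16 112:14/16 114:14/16 116:14/15 118:14/15 120:14/15 122:14/15 124:14/16 126:14/15 128:14/15 130:14/16 132:11/12 134:14/16 136:14/16 138:14/15 140:14/15 142:14/16 144:14/16 146:14/16 148:10/4 150:10/5 152:10/5 154:10/5 156:10/5 158:10/5 160:14/7 162:14/7 164:14/7 166:13/7 168:12/6 170:12/6 172:10/7 174:11/12 176:13/15 178:15/16 180:16/18 182:17/19 184:16/18 186:16/18 188:16/18 190:14/16 192:13/14 194:9/6 196:12/6 198:12/7 200:11/6 202:12/7 204:12/7 206:12/7 208:12/7 210:12/7 212:12/7 214:12/7 216:13/7 218:12/7 220:13/7 222:13/7 224:12/7 226:7/4 228:9/5
0 21 [172.4, 144.1, 127.2, 108.6, 121.3]
4 26 [176.8, 145.7, 129.2, 108.4, 116.3]
8 30 [180.2, 146.6, 130.5, 107.5, 110.7]
bar [283.3 140.9 283.6 132.6]
[ 0.  0.  0. -0.  0. -0. -0.] 37.5833
```

```bash
python3 -c "
from cell import workorder
print(workorder.finish_job())"
```

```text
the job is handed in; nothing more can be done
None
```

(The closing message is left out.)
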